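# Turn the module plate over in the inspection stand and set the side stop

## Robot

A 7-joint arm with a two-finger parallel gripper is mounted at the origin on a cart in front of the work surface, level with it; the furniture and walls round the work are solid. World frame = base frame: x ahead of the robot, y to its left, z up, the work surface at z = 0. Lengths are in m, angles in rad, forces in N, time in s.
With the tool pointing down it reaches from about 0.425 to 0.95 m from the base axis. Payload 4.7 kg.
Tool frame: the origin (TCP) lies midway between the tips of the shut fingers; the grasp point (between the pads) lies 19 mm behind it (tcp_to_grasp is the distance from the TCP to the grasp point, in m); z points along the fingers, y is the direction in which the jaws open and shut (so a half turn about z gives the same grasp; the last joint's range is limited). The gripper opens to 87 mm and grips with 3 to 60 N. Pads are 19 mm wide; open, the fingers measure 117 mm over their backs; the gripper's body (75 mm by 190 mm) begins 51 mm behind the grasp point.
Start: joints at [-1.23, 0.469, -0.049, 1.532, 0.024, 1.141, -0.082], TCP at [0.244, 0.629, 0.223] pointing down, gripper open.
Joint ranges: [-2.59, 2.59], [-0.33, 1.99], [-1.39, 1.29], [0.1, 2.45], [-1.04, 4.18], [0.21, 1.99], [-2.66, 2.66]. Speed limits (rad/s): [2.57, 2.57, 3.14, 3.14, 3.14, 3.14, 3.14].

## Interface

Orientations are given as a rotation vector (axis times angle).
In Python, from cell import sense, snapshot, camera_params, sign_off, tcp_to_grasp gives the robot as it stands.
- The arm moves only by the shell command python3 -m creep 'ROWS' [FORCE]. ROWS is a JSON object of lists of equal length, an entry for each row: "hand": the closure in counts, from 0 (fully open) to 255 (shut); "dp": the shift along the world's x, y, z in m, a list of three; "turn": the turn, a rotation vector about the world's x, y, z in degrees, a list of three. In form: {"hand": [hand, ...], "dp": [[tx, ty, tz], ...], "turn": [[rx, ry, rz], ...]}. A call has 1 to 8 rows; each row shifts and turns the commanded pose from where the row before left it; what a row does not reach is not made up. A row lasts 1/12 s, in which the tool goes at most 41.7 mm and 7.16 degrees, less where a joint would pass 70% of its speed; a pose out of reach is approached as far as the arm can. A call is refused whole if a number of a shift passes 0.0417 or a number of a turn 7.16, either way. A call with a gripper value outside its range is refused whole. The fingers move at their own pace and stop on an object; FORCE is the grip in N (left out, the last holds). Time passes only in rows, so rows that do not move let the fingers close. It gives the time, the measured TCP pose, the force and the opening at its end, in the units of the state.
- sense(): the state, without advancing time (a new reading comes with each control period).
- snapshot(name): name is "scene" or "top" or "wrist"; returns the picture (480x640x3 uint8, red, green, blue); there is no depth.
- camera_params(name): a dict with "fx", "fy", "cx", "cy" (pixels), "origin" and "attitude" of the camera in the world. Camera axes: x right, y up, looking along -z (the intrinsics and any distortion apply to the point x, -y, -z); pixel columns grow to the right and rows downward; lengths in m; the calibration is good to about 2 mm. The wrist camera is an equidistant fisheye: a pixel r from the principal point sees the ray r / f radians off the axis. A picture is of the moment at which its call begins: read the wrist's pose just before it. camera_params takes no time and is no camera call; for the wrist camera it gives the pose at the moment of the call.
- sign_off(): hands the job in, once; it reports no verdict.
The state is a dict: "time": time; "joint_pos": joint angles; "joint_velocities": joint speeds; "effort": joint torques, N m; "position": TCP position; "ee_rot": TCP orientation; "ft_force": force on the tool from outside, world axes, zero at the start; "wrist_torque": the same for the moment, N m; "opening": finger opening in m.
Only numpy, scipy, OpenCV 4.12 (cv2) and the standard library are available. Lean on these libraries where they do the work, as an engineer would, in place of code of your own. Each camera call takes 0.05 s, during which the arm holds its last target.

## Task

The flat module plate leans in the inspection stand with its component face hidden against the backrest. Turn it over and put it back in the stand so that the component face looks outward, its lower edge standing fully on the ledge between lip and backrest and its back leaning on the two backrest strips. Then slide the side stop in along its bar until its pointer stands on the scribed line, let go, and leave the small black magnifier and the brush near the stand where they are.

Things in the scene. Friction and masses are not known exactly. Their poses are not given: they have to be found in the camera images.
- rest: reclined part of the fixed stand, leaning back 35 degrees from vertical. Origin: middle of the corner where ledge and backrest meet, 42 mm above the worktop. z runs up along the backrest, y along the ledge (level), -x outward, square to the backrest. The plate stands on plane z=0 and leans on plane x=0. Ledge from y=-52 to +65 mm; fixed end cheek, 22 mm high, inner face at y=+58 mm
- lip_top (a point): middle of the top of the ledge's front lip, axes as rest: the lip lies 16 to 21 mm in front of the backrest plane and stands 8 mm above the ledge, so the plate has a 16 mm wide channel. The 10 mm high base plate under the stand reaches 130 mm forward and 60 mm back of the ledge corner
- strip_top (a point): top front end of one of the two backrest strips, axes as rest. Strips: 12 mm wide, 8 mm thick, centred at y=-38 and +38 mm, from the ledge up to z=52 mm, a cross bar behind them; between and above them it is open
- module_centre (a point): centre of the flat module plate: aluminium, 100 mm wide (y), 90 mm tall (z), 8 mm thick (x), 0.14 to 0.28 kg. Its +x side is the component face: a grey board with parts standing out up to 6 mm, within 26 mm of the middle and 16 to 58 mm above the lower edge; the -x side is plain. It starts leaning on the ledge, +x face to the backrest, z up along it: its axes are then those of rest
- module_grip (a point): place to pinch the plate: in its mid-thickness, middle of its width, 12 mm below its upper edge (33 mm above module_centre along z), axes as module_centre. The upper 30 mm of the plate is bare on both faces and stands free above the strips; pinch across the 8 mm thickness (x) with the tool in the plane of the plate
- stop_tab (a point): grip point of the side stop: centre of a steel tab, 12 mm thick (x), 16 mm wide (y), its top 15 mm above this point and 81 mm above the worktop, clear to 20 mm below this point. x is square to the bar, toward the stand's back; y along the level bar, toward the stand's middle (sliding in is +y); z up. The bar runs 75 mm in front of the ledge corner
- stop_cheek (a point): top middle, inner face, of the upright cheek plate (34 x 6 mm, top 76 mm above the worktop) that the side stop carries on a low arm beside the ledge; it begins 50 mm behind the tab's centre. On the line it stands 7 mm beside a centred plate. Axes as stop_tab
- stop_pointer (a point): tip of the pointer at the foot of the side stop, on the outward side, 21 mm above the worktop, level along the bar with stop_tab; axes as stop_tab
- mark (a point): the scribed dark line on the scale strip beside the bar; the line runs square to the bar. Axes as stop_tab. The stop is on the line when pointer and line have the same y along the bar
- side_stop (a joint): slide of the side stop along its bar in m: 0 outermost, grows as it slides in toward the plate, 0.040 is on the line, 0.050 the inner end. About 2 N of friction; it stays where it is left
- loupe_centre (a point): centre of a black stand magnifier, 37 mm across, 40 mm tall, standing behind the stand; leave it
- brush_centre (a point): centre of a flat black brush, 22 x 121 x 9 mm, lying in front of the stand; leave it

How it is judged:
By the outcome, as a careful person would: the job done as asked, in the order asked, and still so for the second after the job is handed in, with the robot touching nothing.
It also fails if it takes over 54 s, if anything falls off the work surface, if the arm or the gripper's body presses on something with over 40 N, if the wrist force passes 120 N, or if a joint passes its speed limit or range.

## Working session

There is one attempt and no reset: what is moved stays moved. The work goes in short steps, Python scripts to look and compute and a shell command to move; the robot and the scene stay as the last step left them, time stands still between calls to the robot, and variables do not carry over. Pictures are saved under pics/ and viewed, and the job is handed in when it is done.

```bash
ls; mkdir -p pics; python3 - <<'E'
from cell import *
import cv2
print(sense()); print(tcp_to_grasp)
for n in ("scene","top"):
    print(n,camera_params(n)); cv2.imwrite(f"pics/{n}0.png",snapshot(n)[:,:,::-1])
E
```

```text
pics
{'time': 0.0, 'joint_pos': array([-1.22989743,  0.46941777, -0.04858053,  1.53369012,  0.02409957,
        1.14099261, -0.08230664]), 'joint_velocities': array([ 0.00059   , -0.00087254,  0.00049524,  0.00132414, -0.00161532,
       -0.00155672, -0.00019179]), 'effort': array([ 1.99091789e-05, -5.07983816e+01, -8.08284874e-02, -2.36157650e+01,
       -6.13897154e-02,  3.77599150e-02,  1.75120890e-04]), 'position': array([0.24374632, 0.62881326, 0.22151696]), 'ee_rot': array([-5.77504937e-01, -3.08777251e+00,  2.98756949e-03]), 'ft_force': array([-0.12709933, -0.06377271, -0.28692804]), 'wrist_torque': array([-0.02954037, -0.00228068,  0.00690338]), 'opening': 0.08725514624748539}
0.0187
scene {'fx': 477.23649571647275, 'fy': 477.23649571647275, 'cx': 315.78523810410735, 'cy': 247.5898558059159, 'origin': array([ 0.1330488 , -0.26285539,  0.46301692]), 'attitude': array([ 1.07110732, -0.28283063, -0.42686113])}
top {'fx': 573.5496450880519, 'fy': 573.5496450880519, 'cx': 319.39347730185193, 'cy': 238.24577317364918, 'origin': array([0.36784461, 0.38494647, 0.98644894]), 'attitude': array([ 0.10399835, -0.11047168, -1.57027146])}
```

View pics/scene0.png

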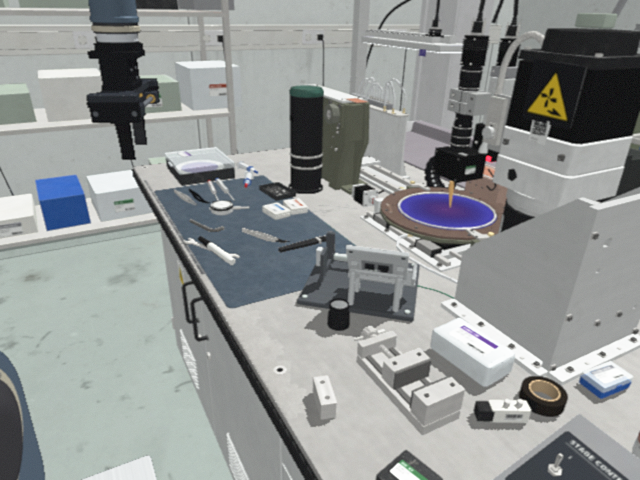

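View pics/top0.png

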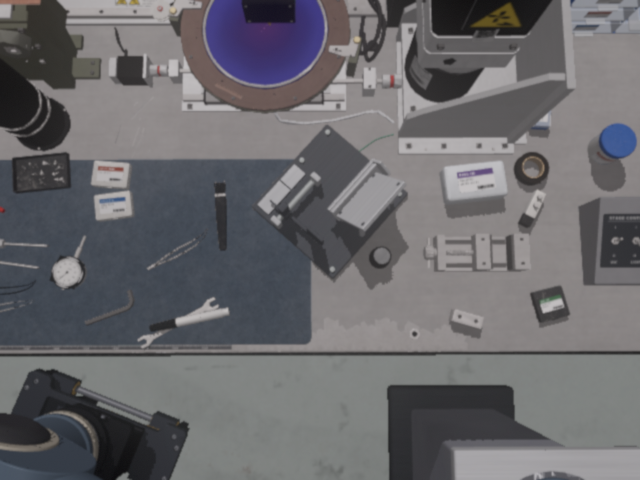

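```bash
python3 - <<'E'
import cv2
a=cv2.imread("pics/top0.png")[105:295,240:440]; cv2.imwrite("pics/top0c.png",cv2.resize(a,None,fx=3.8,fy=3.1,interpolation=cv2.INTER_CUBIC) if 0 else cv2.resize(a,(600,570),interpolation=cv2.INTER_CUBIC))
a=cv2.imread("pics/scene0.png")[215:335,280:440]; cv2.imwrite("pics/scene0c.png",cv2.resize(a,(800,600),interpolation=cv2.INTER_CUBIC))
E
```

```text
(no output)
```

View pics/top0c.png

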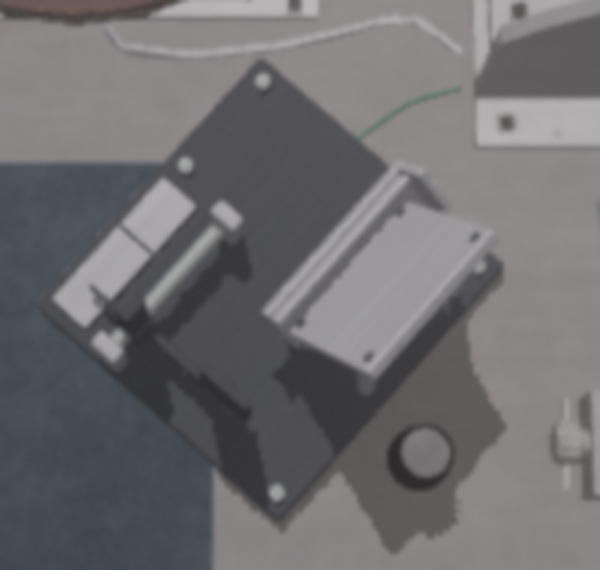

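View pics/scene0c.png

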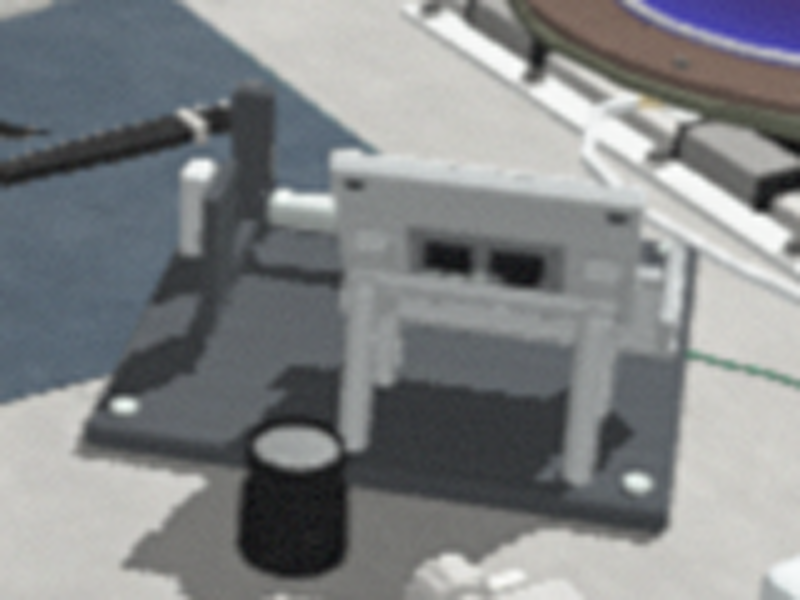

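```bash
cat > h.py <<'E'
import numpy as np, cv2
from scipy.spatial.transform import Rotation as R
from scipy.optimize import least_squares
from cell import *
def proj(c,p):
    q=(np.atleast_2d(p)-c['origin'])@R.from_rotvec(c['attitude']).as_matrix()
    q=q*[1,-1,-1]
    return np.c_[c['fx']*q[:,0]/q[:,2]+c['cx'], c['fy']*q[:,1]/q[:,2]+c['cy']]
def fproj(c,p):
    q=(np.atleast_2d(p)-c['origin'])@R.from_rotvec(c['attitude']).as_matrix()
    q=q*[1,-1,-1]; rr=np.hypot(q[:,0],q[:,1]); th=np.arctan2(rr,q[:,2])
    return np.c_[c['fx']*th*q[:,0]/rr+c['cx'], c['fy']*th*q[:,1]/rr+c['cy']]
s35,c35=np.sin(np.radians(35)),np.cos(np.radians(35))
def S(pose,b,y,z):  # horizontal stand frame -> world (z above worktop)
    X,Y,a=pose; B=np.array([np.cos(a),np.sin(a),0]); Yv=np.array([-np.sin(a),np.cos(a),0])
    return np.array([X,Y,0])+b*B+y*Yv+np.array([0,0,z])
def Rst(pose,x,y,z): # rest frame
    return S(pose,x*c35+z*s35,y,0.042-x*s35+z*c35)
E
cat > fit.py <<'E'
from h import *
T,C=camera_params('top'),camera_params('scene')
tp=lambda u,v:(240+u/3,105+v/3); sp=lambda u,v:(280+u/5,215+v/5)
def model(p):
    q=p[:3]; lo,hi,dy=p[3:6]
    return [(T,S(q,-.13,hi,.01),tp(262,60)),(T,S(q,.06,hi,.01),tp(502,270)),(T,S(q,.06,lo,.01),tp(280,525)),(T,S(q,-.13,lo,.01),tp(42,302)),
    (T,Rst(q,0,dy+.05,.09),tp(495,233)),(T,Rst(q,0,dy-.05,.09),tp(370,375)),
    (T,Rst(q,-.021,-.052,.008),tp(262,314)),(T,Rst(q,-.021,.065,.008),tp(396,165)),
    (C,Rst(q,0,dy-.05,.09),sp(335,155)),(C,Rst(q,0,dy+.05,.09),sp(642,190)),
    (C,S(q,.06,lo,.01),sp(90,435)),(C,S(q,.06,hi,.01),sp(665,518)),
    (C,Rst(q,.008,-.044,.052),sp(345,280)),(C,Rst(q,.008,.044,.052),sp(612,318))]
def f(p): return np.concatenate([(proj(c,w)[0]-u) for c,w,u in model(p)])
r=least_squares(f,[.4,.37,-2.35,-.1,.1,0],loss='soft_l1')
print(r.x,np.degrees(r.x[2])); print(np.round(f(r.x).reshape(-1,2),1))
np.save('pose.npy',r.x)
E
python3 fit.py
```

```text
[ 5.68879399e-01  3.18993364e-01 -2.29095382e+00 -1.25711946e-01
  6.94443531e-02  1.68392466e-03] -131.2619846905964
[[-2.7 -1.6]
 [-0.2 -2.2]
 [ 0.2 -2.7]
 [-3.3 -0.6]
 [ 1.2  0.4]
 [ 1.1  1. ]
 [ 3.1  2.5]
 [ 4.6 -0. ]
 [-1.4  2.2]
 [ 0.4  2.9]
 [-0.5 -2.4]
 [-0.4 -2. ]
 [-0.2 -7.4]
 [-0.1 -8.1]]
```

```bash
python3 -m creep '{"hand":[0,0,0,0,0,0,0,0],"dp":[[0.023,-0.031,0.012],[0.023,-0.031,0.012],[0.023,-0.031,0.012],[0.023,-0.031,0.012],[0.023,-0.031,0.012],[0.023,-0.031,0.012],[0.023,-0.031,0.012],[0.023,-0.031,0.012]],"turn":[[0,0,0],[0,0,0],[0,0,0],[0,0,0],[0,0,0],[0,0,0],[0,0,0],[0,0,0]]}' 40
cat > snap.py <<'E'
import sys; from h import *
s=sense(); print(s['time'],s['joint_pos'].round(4).tolist(),s['position'].round(4).tolist(),s['ee_rot'].round(4).tolist(),s['ft_force'].round(1),s['opening'])
open('log.txt','a').write(repr((s['joint_pos'].tolist(),s['position'].tolist(),s['ee_rot'].tolist()))+'\n')
for a in sys.argv[1:]:
    n,f=a.split(':'); c=camera_params(n); cv2.imwrite(f'pics/{f}.png',snapshot(n)[:,:,::-1]); np.save(f'pics/{f}.npy',c)
    if n=='wrist': print(c)
E
python3 snap.py wrist:w1
```

```text
time: 0.77
position: [0.4285, 0.3794, 0.3188]
ee_rot: [-0.577, -3.088, 0.001]
ft_force: [0.2, 0.8, 0.7]
opening: 0.087
0.7667 [-0.8461, 0.2295, 0.0586, 1.6552, -0.0141, 1.2579, 0.4164] [0.4285, 0.3794, 0.3188] [-0.5773, -3.0876, 0.0007] [0.2 0.8 0.7] 0.08701354337729797
{'fx': 371.64829954431775, 'fy': 371.64829954431775, 'cx': 319.7287817772114, 'cy': 237.1903910402575, 'origin': array([0.35745449, 0.40833035, 0.48171419]), 'attitude': array([-0.24881045, -0.16937705,  1.19288822])}
```

View pics/w1.png

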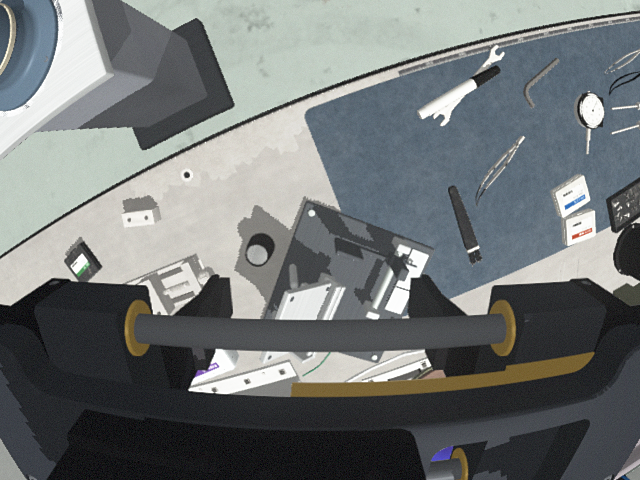

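```bash
cat > kin.py <<'E'
from h import *
import itertools
L=[eval(l) for l in open('log.txt')]
L=[([-1.22989743,0.46941777,-0.04858053,1.53369012,0.02409957,1.14099261,-0.08230664],[0.24374632,0.62881326,0.22151696],[-5.77504937e-01,-3.08777251,2.98756949e-03])]+L
def Rm(q,s):
    return [R.from_euler('z',s[0]*q[0]),R.from_euler('y',q[1]),R.from_euler('z',s[1]*q[2]),R.from_euler('y',q[3]),R.from_euler('z',s[2]*q[4]),R.from_euler('y',q[5]),R.from_euler('z',s[3]*q[6])]
for s in itertools.product([-1,1],repeat=4):
    E=[]
    for q,p,r in L:
        M=R.identity()
        for x in Rm(q,s): M=M*x
        E.append(R.from_rotvec(r).inv()*M)   # should be const
    d=[(E[0].inv()*e).magnitude() for e in E]
    print(s,np.round(d,4),E[0].as_rotvec().round(3))
E
python3 kin.py
python3 - <<'E'
import cv2
a=cv2.imread("pics/w1.png")[190:365,240:450]; cv2.imwrite("pics/w1c.png",cv2.resize(a,(720,600),interpolation=cv2.INTER_CUBIC))
E
```

```text
(-1, -1, -1, -1) [0. 0.] [ 0.     0.    -1.571]
(-1, -1, -1, 1) [0.     0.9974] [ 0.     0.    -1.735]
(-1, -1, 1, -1) [0.     0.0744] [-0.031  0.037 -1.55 ]
(-1, -1, 1, 1) [0.     0.9711] [-0.035  0.035 -1.715]
(-1, 1, -1, -1) [0.     0.2124] [ 0.033 -0.035 -1.484]
(-1, 1, -1, 1) [0.     0.7996] [ 0.037 -0.033 -1.648]
(-1, 1, 1, -1) [0.     0.2297] [-0.     0.    -1.464]
(-1, 1, 1, 1) [0.     0.7678] [-0.     0.    -1.629]
(1, -1, -1, -1) [0.     0.7676] [-0.003  0.003  0.889]
(1, -1, -1, 1) [0.     0.2298] [-0.003  0.003  0.724]
(1, -1, 1, -1) [0.     0.7996] [-0.045 -0.013  0.909]
(1, -1, 1, 1) [0.    0.213] [-0.043 -0.017  0.744]
(1, 1, -1, -1) [0.     0.9709] [0.039 0.021 0.976]
(1, 1, -1, 1) [0.     0.0733] [0.037 0.024 0.811]
(1, 1, 1, -1) [0.     0.9973] [-0.002  0.003  0.996]
(1, 1, 1, 1) [0.    0.003] [-0.003  0.003  0.831]
```

View pics/w1c.png

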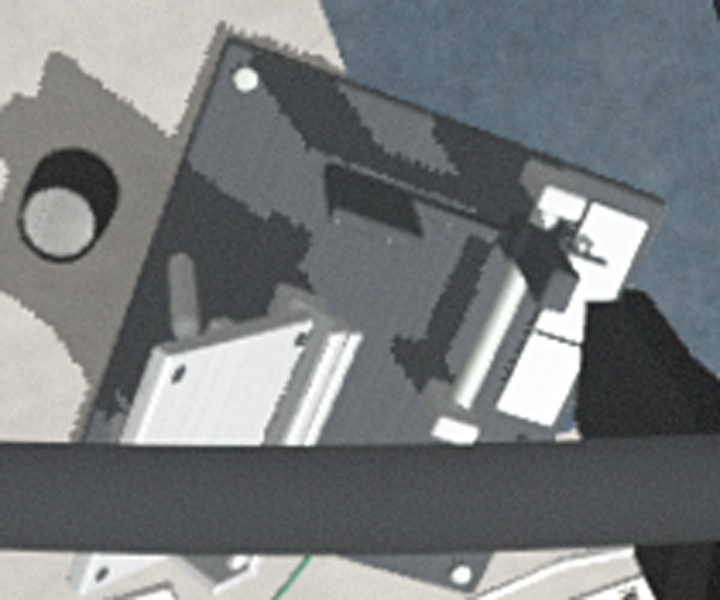

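```bash
cat > fit2.py <<'E'
from h import *
from fit import model as m0
W=np.load('pics/w1.npy',allow_pickle=True).item()
wp=lambda u,v:(240+u/3.4286,190+v/3.4286)
def model(p):
    q=p[:3]; lo,hi,dy=p[3:6]
    m=[a for i,a in enumerate(m0(p)) if i<12]
    m+=[(W,S(q,.06,lo,.01),wp(225,40)),(W,S(q,-.13,lo,.01),wp(663,205)),(W,S(q,-.13,hi,.01),wp(470,590)),
    (W,Rst(q,0,dy-.05,.09),wp(158,350)),(W,Rst(q,-.008,dy-.05,.09),wp(168,338)),(W,Rst(q,-.021,-.052,.008),wp(360,335)),(W,Rst(q,-.016,-.052,.008),wp(345,330))]
    return m
def f(p): return np.concatenate([((fproj if c is W else proj)({**c,'origin':c['origin']+p[6+3*k:9+3*k]},w)[0]-u) for c,w,u in model(p) for k in [0 if c is W else 1 if c['fx']>500 else 2]]+[p[6:]/.001])
r=least_squares(f,[.57,.32,-2.29,-.1,.1,0]+[0]*9,loss='soft_l1')
print(r.x.round(4),np.degrees(r.x[2])); print(np.round(f(r.x)[:-9].reshape(-1,2),1))
np.save('pose.npy',r.x[:6])
E
sed -i 's/^def f(p): return/def f(p): return/' fit.py; python3 fit2.py
cat > kin2.py <<'E'
from h import *
L=[eval(l) for l in open('log.txt')]
L=[([-1.22989743,0.46941777,-0.04858053,1.53369012,0.02409957,1.14099261,-0.08230664],[0.24374632,0.62881326,0.22151696],[-5.77504937e-01,-3.08777251,2.98756949e-03])]+L
def fk(q,k):
    h,d3,d5,t=k
    A=R.from_euler('z',-q[0])*R.from_euler('y',q[1]); p=np.array([0,0,h])+A.apply([0,0,d3])
    A=A*R.from_euler('z',-q[2])*R.from_euler('y',q[3]); p=p+A.apply([0,0,d5])
    A=A*R.from_euler('z',-q[4])*R.from_euler('y',q[5])*R.from_euler('z',-q[6]); p=p+A.apply([0,0,t])
    return p,A*R.from_euler('z',np.pi/2)
if __name__=='__main__':
    r=least_squares(lambda k:np.concatenate([fk(q,k)[0]-p for q,p,_ in L]),[.3,.4,.4,.25]); print(r.x,r.fun.round(4)); np.save('kin.npy',r.x)
E
python3 kin2.py
```

```text
[ 5.68879399e-01  3.18993364e-01 -2.29095382e+00 -1.25711946e-01
  6.94443531e-02  1.68392466e-03] -131.2619846905964
[[-2.7 -1.6]
 [-0.2 -2.2]
 [ 0.2 -2.7]
 [-3.3 -0.6]
 [ 1.2  0.4]
 [ 1.1  1. ]
 [ 3.1  2.5]
 [ 4.6 -0. ]
 [-1.4  2.2]
 [ 0.4  2.9]
 [-0.5 -2.4]
 [-0.4 -2. ]
 [-0.2 -7.4]
 [-0.1 -8.1]]
[ 5.7020e-01  3.1880e-01 -2.2939e+00 -1.2760e-01  6.8200e-02  6.0000e-04
 -2.0000e-04 -2.0000e-04  2.0000e-04  6.0000e-04 -1.0000e-04  3.0000e-04
 -4.0000e-04  3.0000e-04 -1.0000e-04] -131.4289467526825
[[-2.9 -1.5]
 [-0.7 -1.9]
 [-0.7 -2.4]
 [-4.  -0.5]
 [ 0.8  0.6]
 [ 0.5  1.1]
 [ 3.1  2. ]
 [ 4.7 -0.3]
 [-1.   1.9]
 [ 0.8  2.7]
 [-0.6 -2.8]
 [-0.2 -2.2]
 [ 0.1  0.6]
 [ 2.2  0.5]
 [ 2.3  0.8]
 [-1.  -1.6]
 [ 1.5  5.6]
 [-6.  -1. ]
 [-4.8 -1.5]]
[-52.85526211   0.27210819   0.49811012 -53.05269263] [-0.0413  0.0175  0.0101 -0.0249  0.0197 -0.0101]
```

```bash
sed -i 's/wp(168,338)),(W,Rst(q,-.021.*/wp(168,338))]/; s/if i<12/if i<12 and i not in (6,7)/' fit2.py; python3 fit2.py | sed -n '/e-01 -2.29.*\]/d;16,$p'
cat > tgt.py <<'E'
from h import *
q=np.load('pose.npy')
X=Rst(q,1,0,0)-Rst(q,0,0,0); Y=Rst(q,0,1,0)-Rst(q,0,0,0); Z=Rst(q,0,0,1)-Rst(q,0,0,0)
if __name__=='__main__':
    s=sense(); c=R.from_rotvec(s['ee_rot'])
    print('X,Y,Z',X.round(3),Y.round(3),Z.round(3))
    for sg in(1,-1):
        y=sg*X; z=-Z; M=R.from_matrix(np.c_[np.cross(y,z),y,z])
        d=(M*c.inv()).as_rotvec(degrees=True); print(sg,'turn',d.round(2),np.linalg.norm(d))
    for zz in (.059,.17): 
        t=Rst(q,-.004,q[5],zz); print('TCP at z',zz,t.round(4),'delta',(t-s['position']).round(4))
E
python3 tgt.py
```

```text
[-0.1 -8.1]]
[ 5.4440e-01  3.3920e-01 -2.2994e+00 -9.4300e-02  1.0090e-01  3.3200e-02
  2.0000e-04 -3.0000e-04  6.0000e-04  4.0000e-04 -1.0000e-04  3.0000e-04
 -8.0000e-04  4.0000e-04 -2.0000e-04] -131.7459325099218
[[-1.6 -1. ]
 [ 0.2 -1. ]
 [-0.1 -2. ]
 [-3.  -0.5]
 [ 1.7  1.8]
 [ 1.1  2. ]
 [-1.4  2.2]
 [ 0.5  3.2]
 [-0.5 -2.5]
 [-0.4 -1.5]
 [-0.8 -0.1]
 [ 1.1  0.5]
 [ 0.8  0.3]
 [-2.2 -3.1]
 [ 0.2  4.2]]Traceback (most recent call last):
  File "tgt.py", line 3, in <module>
    X=Rst(q,1,0,0)-Rst(q,0,0,0); Y=Rst(q,0,1,0)-Rst(q,0,0,0); Z=Rst(q,0,0,1)-Rst(q,0,0,0)
      ~~~^^^^^^^^^
  File "h.py", line 18, in Rst
    return S(pose,x*c35+z*s35,y,0.042-x*s35+z*c35)
  File "h.py", line 15, in S
    X,Y,a=pose; B=np.array([np.cos(a),np.sin(a),0]); Yv=np.array([-np.sin(a),np.cos(a),0])
    ^^^^^
ValueError: too many values to unpack (expected 3)
```

```bash
python3 - <<'E'
t=open('fit2.py').read()
t=t.replace("if i<12 and i not in (6,7)]","if i<12 and i not in (6,7)]\n    e=p[15]; ww=(163,347)")
a=t.index("(W,Rst(q,0,dy-.05,.09)"); b=t.index("return m")
t=t[:a]+"(W,Rst(q,-.004,dy-.05,.09),wp(*ww)),(T,Rst(q,-.021,-.052,e),tp(262,314)),(T,Rst(q,-.021,.065,e),tp(396,165)),(W,Rst(q,-.021,-.052,e),wp(360,335))]\n    "+t[b:]
t=t.replace("import model as m0","import model as m0,T,C,tp,sp").replace("p[6+3*k","p[6+3*k").replace("[p[6:]/.001]","[p[6:15]/.001]").replace("[0]*9","[0]*10")
open('fit2.py','w').write(t)
t=open('tgt.py').read().replace("q=np.load('pose.npy')","P=np.load('pose.npy');q=P[:3]").replace('q[5]','P[5]'); open('tgt.py','w').write(t)
E
python3 fit2.py | tail -n +16;python3 tgt.py
```

```text
[-0.1 -8.1]]
[ 5.7010e-01  3.1650e-01 -2.2994e+00 -1.2870e-01  6.6700e-02 -1.1000e-03
 -1.0000e-04 -3.0000e-04  3.0000e-04  1.0000e-03 -1.0000e-04  4.0000e-04
 -7.0000e-04  4.0000e-04 -2.0000e-04 -1.0300e-02] -131.7482180051524
[[-1.6 -0.7]
 [ 0.2 -0.7]
 [-0.2 -1.7]
 [-3.1 -0.2]
 [ 1.6  2.1]
 [ 1.1  2.3]
 [-1.3  2.2]
 [ 0.5  3.2]
 [-0.6 -2.5]
 [-0.4 -1.6]
 [-0.6  0.1]
 [ 1.3  0.7]
 [ 0.9  0.6]
 [-0.8  0.1]
 [-0.5 -0.2]
 [ 0.7 -1.5]
 [-0.5 -2.7]]
X,Y,Z [-0.545 -0.611 -0.574] [ 0.746 -0.666  0.   ] [-0.382 -0.428  0.819]
1 turn [-26.4  -41.4  153.31] 160.981581594015
-1 turn [ 30.09 -18.19 -19.06] 39.98990203923455
TCP at z 0.059 [0.5489 0.2944 0.0926] delta [ 0.1127 -0.0772 -0.2292]
TCP at z 0.17 [0.5065 0.2469 0.1836] delta [ 0.0703 -0.1247 -0.1383]
```

```bash
python3 -m creep '{"hand":[0,0,0,0,0,0,0,0],"dp":[[0.0055,-0.0194,-0.0101],[0.0055,-0.0194,-0.0101],[0.0055,-0.0194,-0.0101],[0.0055,-0.0194,-0.0101],[0.0055,-0.0194,-0.0101],[0.0055,-0.0194,-0.0101],[0.0055,-0.0194,-0.0101],[0.0055,-0.0194,-0.0101]],"turn":[[3.76,-2.27,-2.38],[3.76,-2.27,-2.38],[3.76,-2.27,-2.38],[3.76,-2.27,-2.38],[3.76,-2.27,-2.38],[3.76,-2.27,-2.38],[3.76,-2.27,-2.38],[3.76,-2.27,-2.38]]}' 40
python3 snap.py wrist:w2; python3 tgt.py
```

```text
time: 1.48
position: [0.4694, 0.2294, 0.2391]
ee_rot: [0.974, 2.651, 0.811]
ft_force: [-0.8, 1.1, 0.6]
opening: 0.0872
1.4833 [-0.5851, -0.0081, 0.2087, 2.254, -0.6579, 0.4415, 1.0273] [0.4694, 0.2294, 0.2391] [0.9739, 2.651, 0.811] [-0.8  1.1  0.6] 0.08716531686974836
{'fx': 371.64829954431775, 'fy': 371.64829954431775, 'cx': 319.7287817772114, 'cy': 237.1903910402575, 'origin': array([0.35246916, 0.21113486, 0.37402336]), 'attitude': array([-0.00338872, -0.66717501,  0.75093658])}
X,Y,Z [-0.545 -0.611 -0.574] [ 0.746 -0.666  0.   ] [-0.382 -0.428  0.819]
1 turn [-66.6  -76.32 147.76] 179.14479694785516
-1 turn [ 0.78 -0.83 -1.12] 1.596862376108855
TCP at z 0.059 [0.5489 0.2944 0.0926] delta [ 0.081   0.0688 -0.1433]
TCP at z 0.17 [0.5065 0.2469 0.1836] delta [ 0.0386  0.0213 -0.0524]
```

View pics/w2.png

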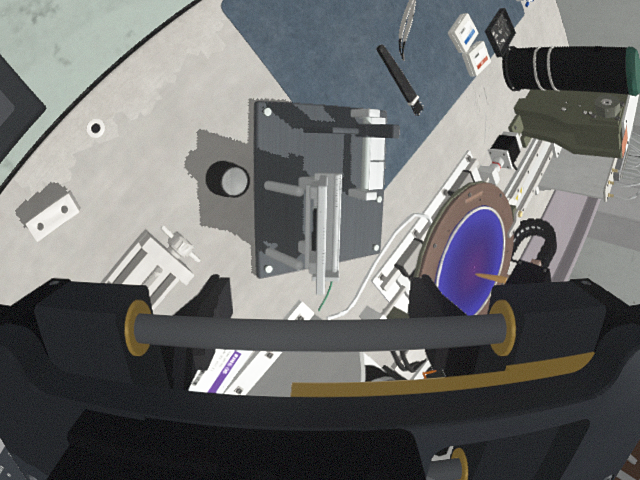

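```bash
python3 - <<'E'
import cv2
a=cv2.imread("pics/w2.png")[90:300,220:420]; cv2.imwrite("pics/w2c.png",cv2.resize(a,(570,598),interpolation=cv2.INTER_CUBIC))
a=cv2.imread("pics/w2.png")[165:300,260:360]; cv2.imwrite("pics/w2d.png",cv2.resize(a,None,fx=4.4,fy=4.4,interpolation=cv2.INTER_CUBIC))
E
```

```text
(no output)
```

View pics/w2c.png

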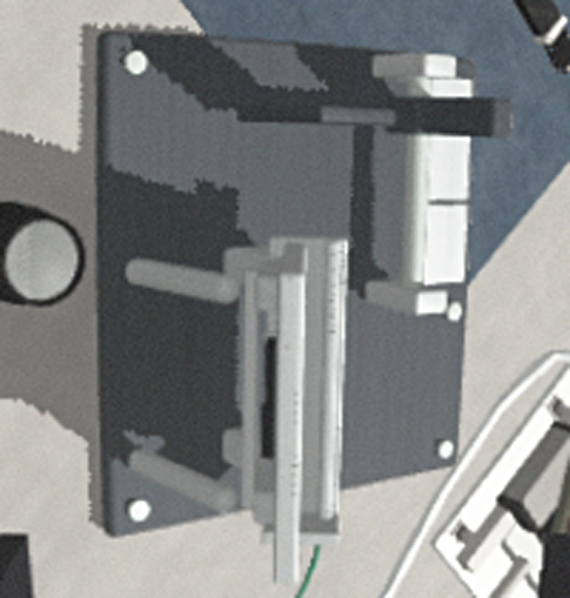

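View pics/w2d.png

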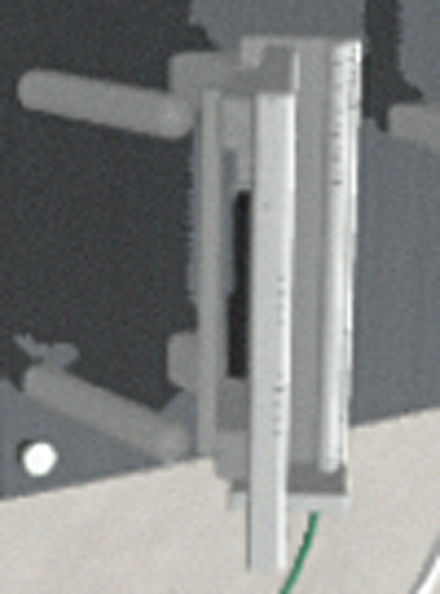

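```bash
cat > fit3.py <<'E'
from h import *
import fit2
W1=fit2.W; W2=np.load('pics/w2.npy',allow_pickle=True).item()
cp=lambda u,v:(220+u/2.85,90+v/2.85); dp=lambda u,v:(260+u/4.4,165+v/4.4)
def model(p):
    q=p[:3]; lo,hi,dy=p[3:6]
    return fit2.model(p)+[(W2,Rst(q,0,dy-.05,.09),dp(252,92)),(W2,Rst(q,-.008,dy-.05,.09),dp(297,92)),(W2,Rst(q,0,dy+.05,.09),dp(248,568)),(W2,Rst(q,-.008,dy+.05,.09),dp(284,570)),
     (W2,Rst(q,-.016,-.052,.008),dp(333,40)),(W2,Rst(q,-.021,-.052,.008),dp(360,40)),
     (W2,S(q,.06,lo,.01),cp(100,33)),(W2,S(q,.06,hi,.01),cp(110,535)),(W2,S(q,-.13,hi,.01),cp(462,464))]
def k(c): return 0 if c is W1 else 3 if c is W2 else 1 if c['fx']>500 else 2
def f(p):
    o=p[7:].reshape(4,3)
    return np.concatenate([((fproj if c['fx']<400 else proj)({**c,'origin':c['origin']+o[k(c)]},w)[0]-u)*(1 if k(c) in(0,3) else .7) for c,w,u in model(np.r_[p[:6],[0]*9,p[6]])]+[p[7:]/.0015])
r=least_squares(f,np.r_[np.load('pose.npy'),-.01,[0]*12],loss='soft_l1')
print(r.x.round(4),np.degrees(r.x[2])); print(np.round(f(r.x)[:-12].reshape(-1,2),1).tolist())
np.save('pose.npy',r.x[:6])
E
python3 fit3.py | tail -n 5;python3 tgt.py
```

```text
[ 5.7020e-01  3.1730e-01 -2.2981e+00 -1.2860e-01  6.7600e-02 -6.0000e-04
 -9.5000e-03 -0.0000e+00 -0.0000e+00  9.0000e-04  1.1000e-03  3.0000e-04
  6.0000e-04 -6.0000e-04  4.0000e-04 -2.0000e-04 -3.0000e-04 -6.0000e-04
 -6.0000e-04] -131.67140544402375
[[-1.2, -0.7], [0.2, -0.8], [-0.2, -1.2], [-2.3, -0.1], [1.0, 1.3], [0.7, 1.5], [-0.9, 1.4], [0.4, 2.1], [-0.5, -1.9], [-0.0, -1.2], [-0.4, 0.1], [1.4, 0.5], [1.1, 0.7], [-0.5, 0.1], [-0.4, -0.1], [0.4, -1.0], [-0.4, -2.9], [0.7, -0.6], [-0.0, -0.4], [-0.4, 0.7], [0.2, 0.5], [-0.9, 0.1], [-2.3, 0.2], [1.7, 0.1], [0.3, 0.2], [-0.9, -0.8]]
X,Y,Z [-0.545 -0.612 -0.574] [ 0.747 -0.665  0.   ] [-0.381 -0.428  0.819]
1 turn [-66.57 -76.4  147.81] 179.20815100953607
-1 turn [ 0.78 -0.83 -1.04] 1.544139763932806
TCP at z 0.059 [0.5494 0.2949 0.0926] delta [ 0.0815  0.0692 -0.1433]
TCP at z 0.17 [0.5071 0.2473 0.1836] delta [ 0.0392  0.0217 -0.0524]
```

```bash
python3 -m creep '{"hand":[0,0,0,0,0,0],"dp":[[0.013,0.0072,-0.0175],[0.013,0.0072,-0.0175],[0.013,0.0072,-0.0175],[0.0071,0.008,-0.0152],[0,0,0],[0,0,0]],"turn":[[0.4,-0.4,-0.5],[0.4,-0.4,-0.5],[0,0,0],[0,0,0],[0,0,0],[0,0,0]]}' 40
python3 tgt.py; python3 snap.py wrist:w3
```

```text
time: 2.03
position: [0.5159, 0.2616, 0.1715]
ee_rot: [0.988, 2.631, 0.829]
ft_force: [-0.3, -0.1, 0.4]
opening: 0.087
X,Y,Z [-0.545 -0.612 -0.574] [ 0.747 -0.665  0.   ] [-0.381 -0.428  0.819]
1 turn [-68.12 -77.21 147.11] 179.56849355283225
-1 turn [ 0.02 -0.01 -0.52] 0.5194093226406141
TCP at z 0.059 [0.5494 0.2949 0.0926] delta [ 0.0336  0.0333 -0.0789]
TCP at z 0.17 [0.5071 0.2473 0.1836] delta [-0.0088 -0.0142  0.012 ]
2.0333 [-0.4332, 0.1949, 0.0288, 2.2298, -1.041, 0.297, 1.393] [0.5159, 0.2616, 0.1715] [0.9875, 2.6309, 0.8288] [-0.3 -0.1  0.4] 0.08703655717858735
{'fx': 371.64829954431775, 'fy': 371.64829954431775, 'cx': 319.7287817772114, 'cy': 237.1903910402575, 'origin': array([0.3973109 , 0.24324216, 0.30506391]), 'attitude': array([ 1.51486447e-05, -6.81016518e-01,  7.33749965e-01])}
```

View pics/w3.png

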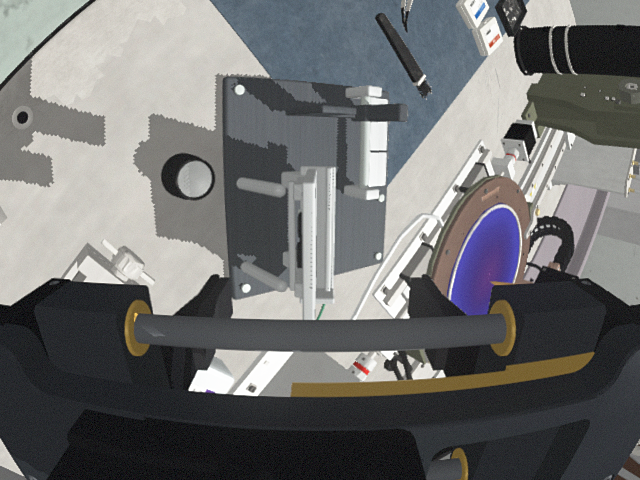

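```bash
cat > kin2.py <<'E'
from h import *
L=[eval(l) for l in open('log.txt')]
L=[([-1.22989743,0.46941777,-0.04858053,1.53369012,0.02409957,1.14099261,-0.08230664],[0.24374632,0.62881326,0.22151696],[-5.77504937e-01,-3.08777251,2.98756949e-03])]+L
def fk(q,k):
    h,d3,d5,t,a3,a4,a6=k[:7]
    A=R.from_euler('z',-q[0])*R.from_euler('y',q[1]); p=np.array([0,0,h])+A.apply([0,0,d3])
    A=A*R.from_euler('z',-q[2]); p=p+A.apply([a3,0,0])
    A=A*R.from_euler('y',q[3]); p=p+A.apply([a4,0,d5])
    A=A*R.from_euler('z',-q[4])*R.from_euler('y',q[5]); p=p+A.apply([a6,0,t])
    A=A*R.from_euler('z',-q[6])
    return p,A*R.from_euler('z',np.pi/2)
if __name__=='__main__':
    print(len(L))
    r=least_squares(lambda k:np.concatenate([fk(q,k)[0]-p for q,p,_ in L]),[.3,.4,.4,.25,0,0,0]); print(r.x.round(4),(r.fun*1e3).round(1)); np.save('kin.npy',r.x)
    print([ (fk(q,r.x)[1].inv()*R.from_rotvec(w)).magnitude().round(4) for q,_,w in L])
E
python3 kin2.py
```

```text
4
[ 0.1215  0.5038  0.4027  0.2377  0.02   -0.075  -0.0309] [-39.6  12.6   2.1 -30.4  29.7  -1.8  -3.4   3.1   5.2   2.   -1.7  -5.5]Traceback (most recent call last):
  File "kin2.py", line 15, in <module>
    print([ (fk(q,r.x)[1].inv()*R.from_rotvec(w)).magnitude().round(4) for q,_,w in L])
            ^^^^^^^^^^^^^^^^^^^^^^^^^^^^^^^^^^^^^^^^^^^^^^^^^^^^^^^
AttributeError: 'float' object has no attribute 'round'
```

```bash
cat > kin2.py <<'E'
from h import *
L=[eval(l) for l in open('log.txt')]
L=[([-1.22989743,0.46941777,-0.04858053,1.53369012,0.02409957,1.14099261,-0.08230664],[0.24374632,0.62881326,0.22151696],[-5.77504937e-01,-3.08777251,2.98756949e-03])]+L
def fk(q,k):
    h,d3,d5,t,a3,a4,a6,b1,b3,b5,b6=k
    A=R.from_euler('z',-q[0])*R.from_euler('y',q[1]); p=np.array([0,0,h])+A.apply([0,b1,d3])
    A=A*R.from_euler('z',-q[2]); p=p+A.apply([a3,b3,0])
    A=A*R.from_euler('y',q[3]); p=p+A.apply([a4,0,d5])
    A=A*R.from_euler('z',-q[4]);p=p+A.apply([0,b5,0]); A=A*R.from_euler('y',q[5]); p=p+A.apply([a6,0,t])
    A=A*R.from_euler('z',-q[6])
    return p,A*R.from_euler('z',np.pi/2)
if __name__=='__main__':
    print(len(L))
    r=least_squares(lambda k:np.concatenate([fk(q,k)[0]-p for q,p,_ in L]+[1e-4*k]),[.3,.4,.4,.25]+[0]*7); print(r.x.round(4),(r.fun[:3*len(L)]*1e3).round(1)); np.save('kin.npy',r.x)
    print([ round((fk(q,r.x)[1].inv()*R.from_rotvec(w)).magnitude(),4) for q,_,w in L])
E
python3 kin2.py
```

```text
4
[ 2.377e-01  5.542e-01  4.668e-01  3.148e-01  0.000e+00 -0.000e+00
  0.000e+00 -2.640e-02 -1.540e-02 -3.000e-04  0.000e+00] [ 0. -0. -0. -0.  0.  0.  0. -0.  0. -0.  0. -0.]
[0.0, 0.0, 0.0, 0.0]
```

```bash
cat > ik.py <<'E'
from kin2 import *
from tgt import X,Y,Z,q as pose,P
K=np.load('kin.npy')
lo=np.array([-2.59,-.33,-1.39,.1,-1.04,.21,-2.66]);hi=np.array([2.59,1.99,1.29,2.45,4.18,1.99,2.66])
def ik(p,M,q0=None,w=1e-3,n=30,rng=np.random.default_rng(0)):
    best=[]
    for i in range(n):
        s=rng.uniform(lo,hi) if q0 is None or i else np.clip(q0,lo+.001,hi-.001)
        mid=(lo+hi)/2; rg=(hi-lo)/2
        g=lambda q:np.r_[(lambda a:np.r_[(a[0]-p)*10,(a[1]*M.inv()).as_rotvec()*3])(fk(q,K)),w*((q-mid)/rg)**3]
        r=least_squares(g,s,bounds=(lo,hi)); e=np.linalg.norm(r.fun[:6])
        if e<.005: best.append((np.max(abs(r.x-mid)/rg),r.x,e))
    best.sort(key=lambda a:a[0]); return best
def Mo(sg):
    y=sg*X; z=-Z; return R.from_matrix(np.c_[np.cross(y,z),y,z])
if __name__=='__main__':
  for zz in (.06,.14):
    for sg in (-1,1):
        b=ik(Rst(pose,-.004,P[5],zz),Mo(sg)); print(zz,sg,len(b))
        for a in b[:1]+[x for x in b if abs(x[1]-b[0][1]).max()>.5][:2] if b else []: print('  ',round(a[0],3),a[1].round(2),round(a[2],4))
E
python3 ik.py
```

```text
0.06 -1 10
   0.837 [ 0.44  0.72 -1.17  2.15  1.57  0.41 -1.  ] 0.0
0.06 1 12
   0.833 [ 0.44  0.72 -1.17  2.15  1.57  0.4   2.14] 0.0
0.14 -1 22
   0.91 [ 0.61  0.53 -1.27  2.19  1.08  0.33 -0.58] 0.0
   1.0 [-0.12  0.24 -0.33  2.22 -0.91  0.21  1.28] 0.0
   1.0 [-0.12  0.24 -0.33  2.22 -0.91  0.21  1.28] 0.0
0.14 1 20
   0.962 [ 0.65  0.59 -1.34  2.19  1.17  0.39  2.49] 0.0
   1.0 [-0.12  0.24 -0.33  2.22 -0.91  0.21 -1.86] 0.0
   1.0 [-0.12  0.24 -0.33  2.22 -0.91  0.21 -1.86] 0.0
```

```bash
cat > sweep.py <<'E'
from ik import *
def sweep(p,M,seeds,js=np.arange(-1.35,1.3,.15)):
    for j3 in js:
        sol=[]
        for s in seeds:
            s=np.array(s,float); s[2]=j3
            g=lambda q:np.r_[(lambda a:np.r_[(a[0]-p)*10,(a[1]*M.inv()).as_rotvec()*3])(fk(q,K)),(q[2]-j3)*3]
            r=least_squares(g,s); x=r.x.copy(); x[[4,6]]=(x[[4,6]]+np.pi)%(2*np.pi)-np.pi
            if np.linalg.norm(r.fun)<.003 and not any(abs(x-y).max()<.05 for y in sol): sol.append(x)
        for x in sol:
            x2=x.copy()
            if x2[4]<-1.04: x2[4]+=2*np.pi
            bad=[i+1 for i in range(7) if x2[i]<lo[i] or x2[i]>hi[i]]
            if len(bad)<=1: print(round(j3,2),x2.round(2),'BAD' if bad else 'ok',bad)
sd=[[-.43,.19,0,2.2,-1,.3,1.4],[.44,.72,-1.17,2.15,1.57,.4,-1],[.2,.5,-.6,2.2,0,.3,1],[-.8,.5,.6,2.2,3,.4,-1]]
if __name__=='__main__':
    for zz in(.06,.14):
        print(zz); sweep(Rst(pose,-.004,P[5],zz),Mo(-1),sd)
E
python3 sweep.py
```

```text
0.06
-1.35 [ 0.52  0.88 -1.35  2.15  1.61  0.6  -0.97] ok []
-1.2 [ 0.45  0.74 -1.2   2.15  1.57  0.44 -1.  ] ok []
-1.05 [ 0.37  0.64 -1.05  2.16  1.54  0.3  -1.01] ok []
-0.9 [ 0.27  0.56 -0.9   2.16  1.51  0.19 -1.02] BAD [6]
-0.75 [ 0.16  0.51 -0.75  2.17  1.47  0.1  -1.02] BAD [6]
-0.6 [ 0.04  0.46 -0.6   2.17  1.33  0.02 -0.91] BAD [6]
-0.45 [-0.08  0.43 -0.45  2.18  1.55 -0.05 -1.16] BAD [6]
-0.3 [-0.2   0.41 -0.3   2.19  1.5  -0.11 -1.12] BAD [6]
-0.15 [-0.32  0.4  -0.15  2.19  1.47 -0.17 -1.12] BAD [6]
-0.0 [-0.45  0.39 -0.    2.2   4.61  0.22  2.01] BAD [5]
-0.0 [-0.45  0.39 -0.    2.2   1.46 -0.22 -1.13] BAD [6]
0.15 [-0.57  0.4   0.15  2.21  4.59  0.28  2.01] BAD [5]
0.15 [-0.57  0.4   0.15  2.21  1.45 -0.28 -1.13] BAD [6]
0.3 [-0.69  0.4   0.3   2.21  4.58  0.34  2.  ] BAD [5]
0.3 [-0.69  0.4   0.3   2.21  1.44 -0.34 -1.14] BAD [6]
0.45 [-0.81  0.42  0.45  2.22  4.57  0.4   1.99] BAD [5]
0.45 [-0.81  0.42  0.45  2.22  1.43 -0.4  -1.15] BAD [6]
0.6 [-0.93  0.45  0.6   2.23  4.57  0.47  1.98] BAD [5]
0.6 [-0.93  0.45  0.6   2.23  1.42 -0.47 -1.16] BAD [6]
0.75 [-1.04  0.49
[... 1670 characters left out ...]
99  0.37  1.63] BAD [5]
0.45 [-0.8   0.23  0.45  2.26  1.85 -0.37 -1.51] BAD [6]
0.6 [-0.92  0.24  0.6   2.26  4.95  0.41  1.66] BAD [5]
0.6 [-0.92  0.24  0.6   2.26  1.8  -0.41 -1.47] BAD [6]
0.75 [-1.04  0.27  0.75  2.27  4.91  0.46  1.7 ] BAD [5]
0.75 [-1.04  0.27  0.75  2.27  1.76 -0.46 -1.44] BAD [6]
0.9 [-1.16  0.3   0.9   2.27  4.87  0.52  1.73] BAD [5]
0.9 [-1.16  0.3   0.9   2.27  1.73 -0.52 -1.41] BAD [6]
1.05 [-1.26  0.35  1.05  2.28  4.83  0.59  1.76] BAD [5]
1.05 [-1.26  0.35  1.05  2.28  1.69 -0.59 -1.38] BAD [6]
1.2 [-1.35  0.43  1.2   2.28  4.78  0.7   1.79] BAD [5]
1.2 [-1.35  0.43  1.2   2.28  1.64 -0.7  -1.35] BAD [6]
1.2 [-2.4  -1.29  1.2   2.28  1.55  1.22 -0.83] BAD [2]
```

```bash
cat > sim.py <<'E'
from ik import *
def jac(q):
    p0,A0=fk(q,K); J=np.zeros((6,7))
    for i in range(7):
        d=q.copy(); d[i]+=1e-6; p,A=fk(d,K); J[:3,i]=(p-p0)/1e-6; J[3:,i]=(A*A0.inv()).as_rotvec()/1e-6
    return J,p0,A0
def run(q,tp,tA,rows,mode=0,k=0.,home=None,sub=10,damp=1e-3):
    q=np.array(q,float)
    for dp,tr in rows:
        dA=R.from_rotvec(np.array(tr)/sub,degrees=True)
        for _ in range(sub):
            tp=tp+np.array(dp)/sub; tA=dA*tA
            for it in range(2):
                J,p,A=jac(q); e=np.r_[tp-p,(tA*A.inv()).as_rotvec()]
                Ji=J.T@np.linalg.inv(J@J.T+damp**2*np.eye(6)); dq=Ji@e
                if k and it==0: dq=dq+(np.eye(7)-Ji@J)@((home-q)*k)
                q=np.clip(q+dq,lo,hi)
    return q,tp,tA
q0=np.array([-1.22989743,0.46941777,-0.04858053,1.53369012,0.02409957,1.14099261,-0.08230664])
r1=[([.023,-.031,.012],[0,0,0])]*8
r2=[([.0055,-.0194,-.0101],[3.76,-2.27,-2.38])]*8
r3=[([.013,.0072,-.0175],[.4,-.4,-.5])]*2+[([.013,.0072,-.0175],[0,0,0]),([.0071,.008,-.0152],[0,0,0])]
if __name__=='__main__':
    for l in L[1:]: print('obs',np.round(l[0],3))
    for name,home,k in [('none',None,0),('mid',(lo+hi)/2,.01),('mid',(lo+hi)/2,.05),('home0',q0,.02),('home0',q0,.1),('zero',0*q0,.02)]:
        p,A=fk(q0,K); q=q0; print(name,k)
        for r in (r1,r2,r3):
            q,p,A=run(q,p,A,r,k=k,home=home); print('   ',q.round(3))
E
python3 sim.py
```

```text
obs [-0.846  0.229  0.059  1.655 -0.014  1.258  0.416]
obs [-0.585 -0.008  0.209  2.254 -0.658  0.442  1.027]
obs [-0.433  0.195  0.029  2.23  -1.041  0.297  1.393]
none 0
    [-0.852  0.231  0.062  1.656 -0.014  1.257  0.414]
    [-0.589 -0.007  0.226  2.266 -0.709  0.426  1.081]
    [-0.285  0.202 -0.121  2.239 -1.04   0.26   1.449]
mid 0.01
    [-0.471  0.262 -0.412  1.634  0.11   1.27   0.298]
    [ 0.036  0.024 -0.401  2.236 -0.692  0.423  1.068]
    [ 0.149  0.252 -0.612  2.217 -0.65   0.21   1.047]
mid 0.05
    [-0.12   0.355 -0.894  1.615  0.285  1.311  0.143]
    [ 0.187  0.033 -0.553  2.23  -0.676  0.42   1.056]
    [ 0.436  0.338 -0.961  2.205  0.208  0.21   0.231]
home0 0.02
    [-0.864  0.231  0.077  1.657 -0.018  1.256  0.417]
    [-0.7   -0.012  0.337  2.271 -0.704  0.426  1.078]
    [-0.282  0.202 -0.124  2.238 -1.04   0.259  1.448]
home0 0.1
    [-0.876  0.231  0.092  1.657 -0.021  1.256  0.421]
    [-0.773 -0.016  0.411  2.274 -0.7    0.425  1.075]
    [-0.239  0.205 -0.172  2.236 -1.04   0.25   1.425]
zero 0.02
    [-0.55   0.252 -0.312  1.638  0.081  1.266  0.324]
    [-0.09   0.018 -0.275  2.242 -0.702  0.424  1.075]
    [ 0.079  0.24  -0.532  2.22  -0.761  0.21   1.151]
```

```bash
cat > fast.py <<'E'
from ik import *
h,d3,d5,t_,a3,a4,a6,b1,b3,b5,b6=K
ax=np.array([[0,0,-1],[0,1,0],[0,0,-1],[0,1,0],[0,0,-1],[0,1,0],[0,0,-1.]])
off=[np.array(v,float) for v in([0,0,h],[0,b1,d3],[0,b3,0],[0,0,d5],[0,b5,0],[0,0,t_],[0,0,0])] # off[0] before j1 ; off[i] after joint i+1.. see below
def rz(a): c,s=np.cos(a),np.sin(a); return np.array([[c,-s,0],[s,c,0],[0,0,1.]])
def ry(a): c,s=np.cos(a),np.sin(a); return np.array([[c,0,s],[0,1,0],[-s,0,c]])
post=[None,off[1],off[2],off[3],off[4],off[5],None]
Rc=rz(np.pi/2)
def fj(q):
    A=np.eye(3); p=np.array([0,0,h]); O=[];Z_=[]
    for i in range(7):
        Z_.append(A@ax[i]); O.append(p)
        A=A@(rz(-q[i]) if i%2==0 else ry(q[i]))
        if post[i] is not None: p=p+A@post[i]
    J=np.zeros((6,7))
    for i in range(7): J[:3,i]=np.cross(Z_[i],p-O[i]); J[3:,i]=Z_[i]
    return p,A@Rc,J
def rv(M):
    return cv2.Rodrigues(M)[0].ravel()
def step(q,tp,tA,damp=.02,iters=2):
    """returns q tracking target, min-norm, with clamping of joints (active set)"""
    for _ in range(iters):
        p,A,J=fj(q); e=np.r_[tp-p,rv(tA@A.T)]
        free=np.ones(7,bool)
        for _k in range(3):
            Jf=J[:,free]; dq=np.zeros(7); dq[free]=Jf.T@np.linalg.solve(Jf@Jf.T+damp**2*np.eye(6),e)
            n=q+dq; bad=((n<lo)|(n>hi))&free
            if not bad.any(): break
            free&=~bad
        q=np.clip(q+dq,lo,hi)
    return q
def tool(phi,sg,beta=0):
    """tool rotation: in-plane angle phi (deg), jaw y = sg*X, then flipped about rest Z by beta deg"""
    f=np.radians(phi); z=-Z*np.cos(f)+Y*np.sin(f); y=sg*X
    M=np.c_[np.cross(y,z),y,z]
    return cv2.Rodrigues(Z*np.radians(beta))[0]@M
def tcp(phi,zg,yg=0,xg=-.004):
    f=np.radians(phi); z=-Z*np.cos(f)+Y*np.sin(f)
    return Rst(pose,xg,P[5]+yg,zg)+.0187*z
if __name__=='__main__':
    q=np.array(L[2][0]); a=fj(q); b=fk(q,K); print(abs(a[0]-b[0]).max(),abs(a[1]-b[1].as_matrix()).max())
E
python3 fast.py
cat > map.py <<'E'
from fast import *
rng=np.random.default_rng(1); mid=(lo+hi)/2; rg=(hi-lo)/2
for phi in (-45,-30,-15,0,15,30,45):
  for sg in (-1,1):
    for zg in (.08,.155):
      T=tcp(phi,zg);M=tool(phi,sg); sol=[]
      for i in range(60):
        s=rng.uniform(lo,hi)
        r=least_squares(lambda q:(lambda f:np.r_[(T-f[0])*10,rv(M@f[1].T)*3,1e-3*((q-mid)/rg)])(fj(q)),s,bounds=(lo,hi),max_nfev=60)
        if np.linalg.norm(r.fun[:6])<.01: sol.append(r.x)
      sol=np.array(sol)
      if len(sol):
        # cluster by j5,j7 rounding
        u={tuple((x[[2,4,6]]/.7).round()):x for x in sol}
        print(phi,sg,zg,len(sol),[u[k].round(2).tolist() for k in u][:5])
      else: print(phi,sg,zg,'none')
E
python3 map.py
```

```text
4.828711202831126e-07 3.3306690738754696e-16
-45 -1 0.08 33 [[0.63, 1.21, -1.33, 1.8, 0.27, 0.79, 0.59], [0.38, 0.85, -0.79, 1.81, -0.53, 0.84, 1.27], [0.5, 0.96, -1.0, 1.8, -0.27, 0.78, 1.05], [-0.03, 0.7, -0.17, 1.84, -0.99, 1.08, 1.63]]
-45 -1 0.155 31 [[0.58, 0.82, -1.01, 1.86, -0.38, 0.87, 1.1], [0.73, 1.09, -1.37, 1.85, 0.13, 0.84, 0.64], [-0.11, 0.56, -0.01, 1.9, -1.01, 1.21, 1.64]]
-45 1 0.08 26 [[0.37, 0.84, -0.76, 1.81, -0.56, 0.84, -1.85], [0.48, 0.94, -0.96, 1.8, -0.33, 0.79, -2.05], [0.56, 1.03, -1.11, 1.8, -0.1, 0.77, -2.24], [-0.04, 0.7, -0.17, 1.84, -0.99, 1.08, -1.51], [0.26, 0.78, -0.6, 1.82, -0.71, 0.9, -1.73]]
-45 1 0.155 23 [[0.66, 0.92, -1.16, 1.86, -0.18, 0.84, -2.22], [-0.11, 0.56, -0.0, 1.9, -1.01, 1.22, -1.5], [0.44, 0.7, -0.77, 1.87, -0.61, 0.94, -1.85], [0.6, 0.84, -1.05, 1.86, -0.33, 0.86, -2.09], [0.22, 0.61, -0.45, 1.88, -0.82, 1.05, -1.67]]
-30 -1 0.08 32 [[0.49, 0.81, -0.99, 1.94, -0.23, 0.5, 0.95], [0.32, 0.69, -0.72, 1.95, -0.64, 0.58, 1.3], [0.0, 0.58, -0.28, 1.97, -1.01, 0.75, 1.6], [0.55, 0.88, -1.1, 1.94, -0.0, 0.5, 0.75], [0.65, 1.11, -1.37, 1.
[... 4229 characters left out ...]
86, 0.36, -0.08, 2.3, 1.62, 0.86, -1.75], [-0.09, 0.59, -1.05, 2.26, 1.72, 1.32, -1.65], [-0.01, 0.68, -1.18, 2.26, 1.75, 1.44, -1.62], [0.07, 0.81, -1.33, 2.26, 1.79, 1.6, -1.58], [-1.44, 0.41, 0.62, 2.33, 1.61, 0.59, -1.8]]
45 1 0.08 33 [[-0.36, 0.65, -0.7, 2.2, 1.78, 1.21, 1.37], [-1.38, 0.61, 0.58, 2.26, 1.73, 0.54, 1.13], [-1.1, 0.54, 0.22, 2.25, 1.72, 0.73, 1.21], [-1.58, 0.73, 0.86, 2.27, 1.81, 0.34, 1.0], [-0.64, 0.56, -0.35, 2.22, 1.74, 1.01, 1.31]]
45 1 0.155 34 [[-0.15, 0.55, -0.97, 2.27, 1.7, 1.27, 1.48], [-1.39, 0.4, 0.55, 2.33, 1.61, 0.62, 1.34], [-0.85, 0.36, -0.09, 2.3, 1.62, 0.87, 1.4], [0.02, 0.72, -1.23, 2.26, 1.76, 1.49, 1.53], [-1.79, 0.65, 1.14, 2.35, 1.68, 0.24, 1.21]]
```

```bash
python3 - <<'E'
from h import *
def unp(n,u,v,z):
    c=camera_params(n); d=np.array([(u-c['cx'])/c['fx'],-(v-c['cy'])/c['fy'],-1.]); d=R.from_rotvec(c['attitude']).apply(d)
    o=c['origin']; return (o+d*(z-o[2])/d[2]).round(3)
for a in [('top',398,152,.01),('top',535,152,.01),('top',398,90,.01),('scene',445,302,.01),('scene',570,385,.01),('scene',460,287,.02)]: print(a,unp(*a))
for z in (.05,.1,.15,.2,.25): print(z,'top gusset',unp('top',490,95,z),unp('top',575,80,z),unp('top',545,0,z),'scene',unp('scene',475,243,z),unp('scene',635,195,z))
E
python3 - <<'E'
import cv2
a=cv2.imread("pics/top0.png")[0:240,380:640]; cv2.imwrite("pics/t0d.png",cv2.resize(a,None,fx=2.4,fy=2.4))
E
```

```text
('top', 398, 152, 0.01) [0.655 0.242 0.01 ]
('top', 535, 152, 0.01) [0.654 0.001 0.01 ]
('top', 398, 90, 0.01) [0.768 0.24  0.01 ]
('scene', 445, 302, 0.01) [0.659 0.238 0.01 ]
('scene', 570, 385, 0.01) [0.673 0.006 0.01 ]
('scene', 460, 287, 0.02) [0.704 0.252 0.02 ]
0.05 top gusset [0.743 0.089 0.05 ] [ 0.77  -0.058  0.05 ] [ 0.917 -0.015  0.05 ] scene [0.809 0.329 0.05 ] [1.374 0.354 0.05 ]
0.1 top gusset [0.723 0.105 0.1  ] [ 0.748 -0.035  0.1  ] [0.887 0.006 0.1  ] scene [0.727 0.257 0.1  ] [1.224 0.279 0.1  ]
0.15 top gusset [0.703 0.12  0.15 ] [ 0.727 -0.011  0.15 ] [0.858 0.028 0.15 ] scene [0.645 0.185 0.15 ] [1.074 0.205 0.15 ]
0.2 top gusset [0.683 0.136 0.2  ] [0.705 0.013 0.2  ] [0.829 0.049 0.2  ] scene [0.563 0.114 0.2  ] [0.923 0.13  0.2  ]
0.25 top gusset [0.663 0.152 0.25 ] [0.684 0.036 0.25 ] [0.8  0.07 0.25] scene [0.481 0.042 0.25 ] [0.773 0.055 0.25 ]
```

View pics/t0d.png

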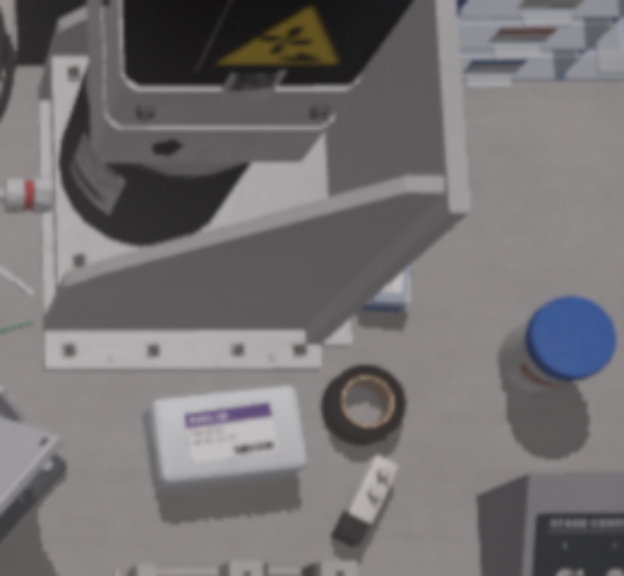

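```bash
cat > plan.py <<'E'
from fast import *
def move(q,p0,A0,p1,A1,n):
    w=rv(A1@A0.T)
    for i in range(1,n*4+1):
        f=i/(n*4); q=step(q,p0+(p1-p0)*f,cv2.Rodrigues(w*f)[0]@A0)
    return q
def err(q,p,A):
    a=fj(q); return round(np.linalg.norm(a[0]-p)*1e3,1),round(np.degrees(np.linalg.norm(rv(A@a[1].T))),2)
def rotate(q,phi,sg,z,tot,n):
    qs=[q]
    for i in range(1,n*4+1):
        b=tot*i/(n*4); M=cv2.Rodrigues(Z*np.radians(b))[0]
        c=Rst(pose,-.004,P[5],z); A=M@tool(phi,sg); p=c+.0187*A[:,2]
        q=step(q,p,A); qs.append(q)
    return q,np.array(qs),p,A
def full(phi,sg,tot,zl=.165,q=np.array(L[-1][0]),verbose=1,retreat=None):
    p,A=fj(q)[:2]
    out=[]
    p1,A1=tcp(phi,.20),tool(phi,sg); q=move(q,p,A,p1,A1,8); out.append(('pre',q,err(q,p1,A1)))
    p2=tcp(phi,.08); q=move(q,p1,A1,p2,A1,8); out.append(('grasp',q,err(q,p2,A1)))
    p3=tcp(phi,zl); q=move(q,p2,A1,p3,A1,6); out.append(('lift',q,err(q,p3,A1)))
    q,qs,p4,A4=rotate(q,phi,sg,zl,tot,28); out.append(('rot',q,err(q,p4,A4)))
    p5=p4+p2-p3; q=move(q,p4,A4,p5,A4,6); out.append(('place',q,err(q,p5,A4)))
    if verbose:
        for o in out: print('  ',o[0],o[1].round(2),o[2])
        print('   rot range',qs.min(0).round(2),qs.max(0).round(2),'maxstep',abs(np.diff(qs,axis=0)).max()*48)
    return out
if __name__=='__main__':
    for phi in (-35,-30,-25,-20,-15,20,30):
        for tot in (180,-180):
            print(phi,tot); full(phi,-1,tot)
E
python3 plan.py
```

```text
-35 180
   pre [-0.1   0.39 -0.01  2.   -0.99  1.08  1.58] (np.float64(0.0), np.float64(0.0))
   grasp [-0.06  0.61 -0.17  1.93 -1.04  0.89  1.64] (np.float64(0.0), np.float64(0.0))
   lift [-0.02  0.46 -0.15  1.98 -0.98  0.99  1.57] (np.float64(0.0), np.float64(0.0))
   rot [-0.81  0.25 -0.03  2.33  1.65  0.62  1.48] (np.float64(0.0), np.float64(0.0))
   place [-0.8   0.46 -0.05  2.26  1.84  0.65  1.25] (np.float64(0.0), np.float64(0.0))
   rot range [-0.81  0.25 -0.15  1.82 -0.98  0.61  1.48] [-0.02  0.46 -0.03  2.33  1.65  1.02  1.86] maxstep 2.049438900283924
-35 -180
   pre [-0.1   0.39 -0.01  2.   -0.99  1.08  1.58] (np.float64(0.0), np.float64(0.0))
   grasp [-0.06  0.61 -0.17  1.93 -1.04  0.89  1.64] (np.float64(0.0), np.float64(0.0))
   lift [-0.02  0.46 -0.15  1.98 -0.98  0.99  1.57] (np.float64(0.0), np.float64(0.0))
   rot [ 1.07 -0.29 -1.19  2.34 -1.03  0.21 -1.73] (np.float64(189.3), np.float64(6.47))
   place [ 1.05 -0.29 -1.19  2.34 -1.03  0.21 -1.74] (np.float64(258.4), np.float64(7.33))
   rot range [-0.43 -0.33 -1.3   1.98 -1.03  0.21 -1.73] [ 1.23  0.95  0.05  2.3
[... 6241 characters left out ...]
rot range [-2.57  0.06  0.48  2.11 -1.01  0.21  0.95] [-1.59  0.61  1.29  2.17  0.57  0.21  2.19] maxstep 43.652753058836424
30 -180
   pre [-1.66  0.57  1.29  2.17 -1.01  0.21  1.  ] (np.float64(87.1), np.float64(3.5))
   grasp [-1.76  0.7   1.29  2.17 -1.01  0.21  0.83] (np.float64(83.2), np.float64(3.13))
   lift [-1.69  0.61  1.29  2.17 -1.01  0.21  0.95] (np.float64(73.1), np.float64(3.38))
   rot [-0.14  0.41 -0.02  2.03 -1.04  0.94 -1.54] (np.float64(0.0), np.float64(0.0))
   place [-0.04  0.58 -0.23  1.97 -1.04  0.77 -1.52] (np.float64(0.0), np.float64(0.0))
   rot range [-1.75  0.41 -0.02  1.93 -1.04  0.21 -1.54] [-0.14  0.65  1.29  2.27 -0.45  1.33  0.95] maxstep 10.130687344135971
```

```bash
cat > go.py <<'E'
import sys; from fast import *
# go.py phi sg zg beta [yg xg]
a=list(map(float,sys.argv[1:])); phi,sg,zg,be=a[:4]; yg,xg=(a[4:]+[0,-.004])[:2] if len(a)>=6 else (0,-.004)
s=sense(); c=Rst(pose,xg,P[5]+yg,zg); A=tool(phi,sg,be); p=c+.0187*A[:,2]
d=p-s['position']; w=np.degrees(rv(A@R.from_rotvec(s['ee_rot']).as_matrix().T))
print('t',round(s['time'],2),'dp',d.round(4),np.linalg.norm(d).round(4),'turn',w.round(2),np.linalg.norm(w).round(2),'q',s['joint_pos'].round(2),'F',s['ft_force'].round(1),'op',round(s['opening'],4))
E
python3 go.py -25 -1 .2 0; python3 go.py -25 -1 .08 0
```

```text
t 2.08 dp [-0.0201 -0.0142  0.0217] 0.0328 turn [13.55 15.46 13.89] 24.81 q [-0.44  0.19  0.03  2.23 -1.04  0.3   1.39] F [-0.5 -0.3  0.2] op 0.0871
t 2.08 dp [ 0.0256  0.0373 -0.0766] 0.089 turn [13.55 15.46 13.89] 24.81 q [-0.44  0.19  0.03  2.23 -1.04  0.3   1.39] F [-0.5 -0.3  0.2] op 0.0871
```

```bash
python3 -m creep '{"hand":[0,0,0,0,0,0],"dp":[[-0.005,-0.0035,0.0055],[-0.005,-0.0035,0.0055],[-0.005,-0.0035,0.0055],[-0.005,-0.0035,0.0055],[0,0,0],[0,0,0]],"turn":[[3.4,3.87,3.47],[3.4,3.87,3.47],[3.4,3.87,3.47],[3.4,3.87,3.47],[0,0,0],[0,0,0]]}' 40
python3 go.py -25 -1 .2 0;python3 go.py -25 -1 .11 0
```

```text
time: 2.58
position: [0.4974, 0.2467, 0.1948]
ee_rot: [-0.808, -2.662, -1.037]
ft_force: [-0.1, -1.0, -0.1]
opening: 0.0871
t 2.58 dp [-0.0012  0.0003 -0.0006] 0.0014 turn [0.06 0.18 0.16] 0.25 q [-0.14  0.3  -0.03  2.08 -1.    0.88  1.54] F [-0.1 -1.  -0.1] op 0.0871
t 2.58 dp [ 0.0331  0.0389 -0.0743] 0.0902 turn [0.06 0.18 0.16] 0.25 q [-0.14  0.3  -0.03  2.08 -1.    0.88  1.54] F [-0.1 -1.  -0.1] op 0.0871
```

```bash
python3 -m creep '{"hand":[0,0,0,0,0],"dp":[[0.011,0.013,-0.0248],[0.011,0.013,-0.0248],[0.011,0.013,-0.0248],[0,0,0],[0,0,0]],"turn":[[0,0.1,0.1],[0,0.1,0.1],[0,0,0],[0,0,0],[0,0,0]]}' 40
python3 go.py -25 -1 .11 0;python3 go.py -25 -1 .08 0; python3 snap.py wrist:w4 scene:s4
```

```text
time: 3.0
position: [0.527, 0.2883, 0.1195]
ee_rot: [-0.795, -2.655, -1.031]
ft_force: [-0.1, 0.7, 0.8]
opening: 0.0867
t 3.0 dp [ 0.0035 -0.0028  0.001 ] 0.0046 turn [-0.03 -0.27 -0.43] 0.51 q [-0.02  0.49 -0.26  2.03 -1.03  0.7   1.58] F [-0.1  0.7  0.8] op 0.0867
t 3.0 dp [ 0.015   0.0101 -0.0235] 0.0297 turn [-0.03 -0.27 -0.43] 0.51 q [-0.02  0.49 -0.26  2.03 -1.03  0.7   1.58] F [-0.1  0.7  0.8] op 0.0867
3.0 [-0.0209, 0.486, -0.2616, 2.033, -1.026, 0.6967, 1.582] [0.527, 0.2883, 0.1195] [-0.7954, -2.6553, -1.0308] [-0.1  0.7  0.8] 0.08669437408165195
{'fx': 371.64829954431775, 'fy': 371.64829954431775, 'cx': 319.7287817772114, 'cy': 237.1903910402575, 'origin': array([0.45952585, 0.21261337, 0.26746847]), 'attitude': array([ 0.40144   , -0.50614335,  0.86725584])}
```

View pics/w4.png

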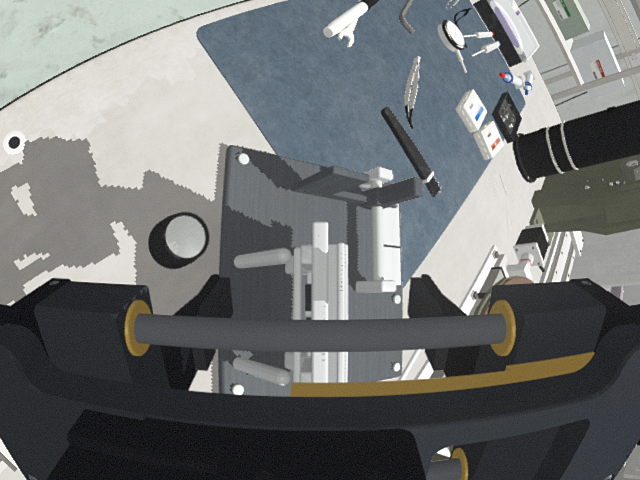

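View pics/s4.png

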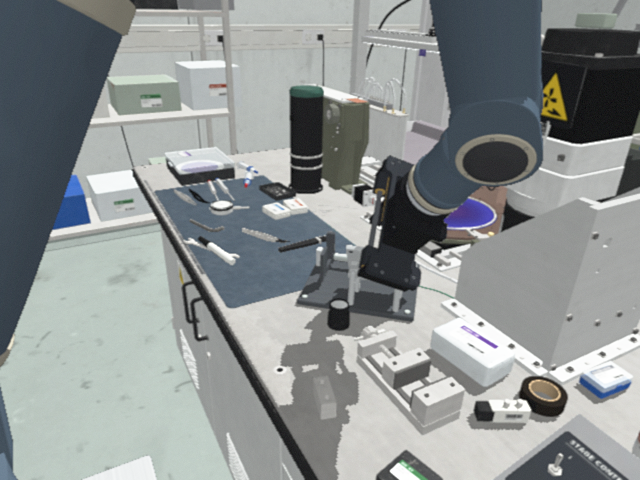

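```bash
python3 go.py -25 -1 .08 0
```

```text
t 3.1 dp [ 0.0135  0.0113 -0.0252] 0.0308 turn [-0.01 -0.06 -0.32] 0.32 q [-0.02  0.48 -0.26  2.03 -1.03  0.7   1.58] F [ 0.1 -0.2  0.7] op 0.087
```

```bash
python3 -m creep '{"hand":[0,0,0,0],"dp":[[0.0066,0.0057,-0.0127],[0.0066,0.0057,-0.0127],[0,0,0],[0,0,0]],"turn":[[0,0,-0.2],[0,0,0],[0,0,0],[0,0,0]]}' 50
python3 go.py -25 -1 .08 0
```

```text
time: 3.43
position: [0.5422, 0.298, 0.0958]
ee_rot: [-0.803, -2.657, -1.035]
ft_force: [-0.4, -0.3, 0.4]
opening: 0.0873
t 3.43 dp [-0.0002  0.0004  0.0001] 0.0004 turn [-0.04 -0.08 -0.09] 0.12 q [ 0.    0.55 -0.31  2.01 -1.03  0.64  1.59] F [-0.4 -0.3  0.4] op 0.0873
```

```bash
python3 -m creep '{"hand":[255,255,255,255,255,255,255,255],"dp":[[0,0,0],[0,0,0],[0,0,0],[0,0,0],[0,0,0],[0,0,0],[0,0,0],[0,0,0]],"turn":[[0,0,0],[0,0,0],[0,0,0],[0,0,0],[0,0,0],[0,0,0],[0,0,0],[0,0,0]]}' 50
python3 go.py -25 -1 .08 0
```

```text
time: 4.1
position: [0.5424, 0.2981, 0.0947]
ee_rot: [-0.803, -2.656, -1.035]
ft_force: [0.2, -0.1, 0.2]
opening: 0.0416
t 4.1 dp [-0.0004  0.0002  0.0012] 0.0013 turn [-0.07 -0.15 -0.08] 0.18 q [ 0.01  0.55 -0.32  2.01 -1.03  0.64  1.59] F [ 0.2 -0.1  0.2] op 0.0416
```

```bash
python3 -m creep '{"hand":[255,255,255,255,255,255,255,255],"dp":[[0,0,0],[0,0,0],[0,0,0],[0,0,0],[0,0,0],[0,0,0],[0,0,0],[0,0,0]],"turn":[[0,0,0],[0,0,0],[0,0,0],[0,0,0],[0,0,0],[0,0,0],[0,0,0],[0,0,0]]}' 50
python3 go.py -25 -1 .08 0; python3 snap.py wrist:w5
```

```text
time: 4.77
position: [0.5424, 0.2982, 0.0947]
ee_rot: [-0.803, -2.656, -1.034]
ft_force: [0.3, 0.7, 0.1]
opening: 0.0079
t 4.77 dp [-0.0004  0.0002  0.0012] 0.0013 turn [-0.07 -0.15 -0.08] 0.18 q [ 0.01  0.55 -0.32  2.01 -1.03  0.64  1.6 ] F [0.3 0.7 0.1] op 0.0079
4.7667 [0.005, 0.5516, -0.3153, 2.0072, -1.0264, 0.6395, 1.595] [0.5424, 0.2982, 0.0947] [-0.8031, -2.6559, -1.0344] [0.3 0.7 0.1] 0.007941922940717149
{'fx': 371.64829954431775, 'fy': 371.64829954431775, 'cx': 319.7287817772114, 'cy': 237.1903910402575, 'origin': array([0.47410018, 0.22281265, 0.24253182]), 'attitude': array([ 0.39936039, -0.50947165,  0.86186843])}
```

View pics/w5.png

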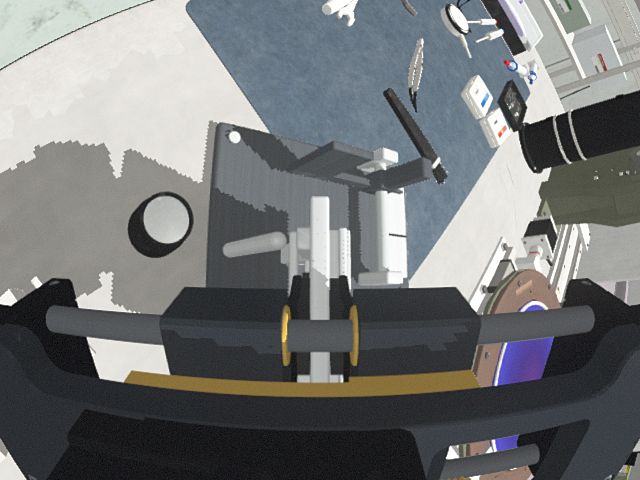

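```bash
python3 -m creep '{"hand":[255,255,255,255,255,255,255,255],"dp":[[0,0,0],[-0.003,-0.0034,0.0065],[-0.0057,-0.0064,0.0123],[-0.0057,-0.0064,0.0123],[-0.0057,-0.0064,0.0123],[-0.0057,-0.0064,0.0123],[-0.0057,-0.0064,0.0123],[0,0,0]],"turn":[[0,0,0],[0,0,0],[0,0,0],[0,0,0],[0,0,0],[0,0,0],[0,0,0],[0,0,0]]}' 50
python3 go.py -25 -1 .165 0; python3 snap.py scene:s6
```

```text
time: 5.48
position: [0.5108, 0.2614, 0.1645]
ee_rot: [-0.804, -2.659, -1.035]
ft_force: [-0.4, 0.9, -2.2]
opening: 0.0077
t 5.48 dp [-0.0012  0.0006  0.0011] 0.0018 turn [-0.01  0.   -0.01] 0.01 q [ 0.04  0.39 -0.28  2.05 -0.96  0.76  1.51] F [-0.4  0.9 -2.2] op 0.0077
5.4833 [0.0438, 0.3869, -0.2795, 2.0547, -0.9599, 0.764, 1.5123] [0.5108, 0.2614, 0.1645] [-0.8043, -2.6586, -1.0352] [-0.4  0.9 -2.2] 0.00774479885859437
```

View pics/s6.png

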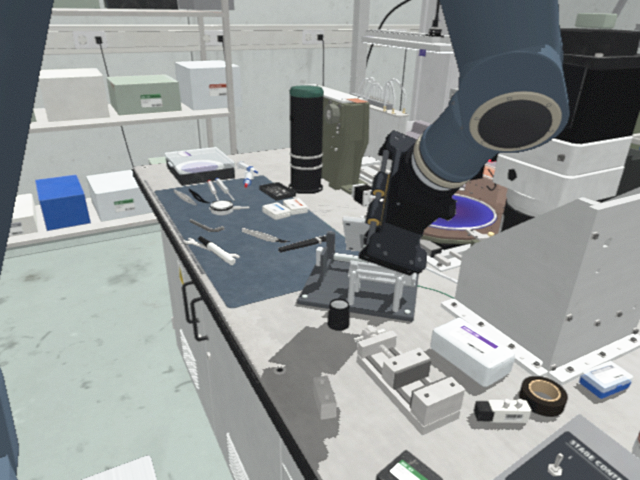

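```bash
python3 go.py -25 -1 .165 30
```

```text
t 5.53 dp [-0.0028 -0.003  -0.0002] 0.0041 turn [-11.44 -12.88  24.56] 30.0 q [ 0.04  0.39 -0.28  2.05 -0.96  0.76  1.51] F [ 0.1  0.4 -2.3] op 0.0079
```

```bash
python3 -m creep '{"hand":[255,255,255,255,255,255],"dp":[[-0.0005,-0.0005,0],[-0.0005,-0.0005,0],[-0.0005,-0.0005,0],[-0.0005,-0.0005,0],[-0.0004,-0.0005,0],[-0.0004,-0.0005,0]],"turn":[[-1.91,-2.15,4.09],[-1.91,-2.15,4.09],[-1.91,-2.15,4.09],[-1.91,-2.15,4.09],[-1.91,-2.15,4.09],[-1.91,-2.15,4.09]]}' 50
python3 go.py -25 -1 .165 30;python3 go.py -25 -1 .165 75
python3 - <<'E'
from fast import *
for b in range(0,181,15):
    A=tool(-25,-1,b); print(b,(.0187*A[:,2]*1e3).round(1))
E
```

```text
time: 6.03
position: [0.5078, 0.2598, 0.1617]
ee_rot: [-0.123, -2.965, -0.792]
ft_force: [0.7, 0.9, -1.9]
opening: 0.0076
t 6.03 dp [ 0.0005 -0.001   0.0016] 0.002 turn [ 0.13 -0.12 -0.25] 0.31 q [-0.07  0.37 -0.26  1.97 -0.61  0.8   1.62] F [ 0.7  0.9 -1.9] op 0.0076
t 6.03 dp [ 0.002  -0.0064 -0.0005] 0.0068 turn [-16.95 -19.38  36.65] 44.79 q [-0.07  0.37 -0.26  1.97 -0.61  0.8   1.62] F [ 0.7  0.9 -1.9] op 0.0076
0 [  0.6  12.5 -13.9]
15 [ -0.4  11.1 -15.1]
30 [ -0.8   9.4 -16.1]
45 [ -0.8   7.6 -17.1]
60 [ -0.2   5.7 -17.8]
75 [  0.8   4.  -18.3]
90 [  2.2   2.4 -18.4]
105 [  3.8   1.2 -18.3]
120 [  5.7   0.4 -17.8]
135 [  7.6   0.1 -17.1]
150 [  9.4   0.3 -16.1]
165 [ 11.1   0.9 -15.1]
180 [ 12.4   2.  -13.9]
```

```bash
python3 -m creep '{"hand":[255,255,255,255,255,255,255,255],"dp":[[0.0001,-0.0007,-0.0001],[0.0001,-0.0007,-0.0001],[0.0001,-0.0007,-0.0001],[0.0001,-0.0007,-0.0001],[0.0003,-0.0007,0],[0.0003,-0.0007,0],[0.0003,-0.0007,0],[0.0003,-0.0007,0]],"turn":[[-1.91,-2.15,4.09],[-1.91,-2.15,4.09],[-1.91,-2.15,4.09],[-1.91,-2.15,4.09],[-1.91,-2.15,4.09],[-1.91,-2.15,4.09],[-1.91,-2.15,4.09],[-1.91,-2.15,4.09]]}' 50
python3 go.py -25 -1 .165 70; python3 go.py -25 -1 .165 110
```

```text
time: 6.7
position: [0.5091, 0.2545, 0.1612]
ee_rot: [-0.814, 2.927, 0.346]
ft_force: [-0.3, 0.3, -2.8]
opening: 0.008
t 6.7 dp [ 0.0003 -0.0005  0.0001] 0.0006 turn [ 0.19 -0.05 -0.2 ] 0.28 q [-0.22  0.33 -0.25  1.93 -0.18  0.77  1.79] F [-0.3  0.3 -2.8] op 0.008
t 6.7 dp [ 0.0044 -0.0041  0.0001] 0.006 turn [-15.02 -17.16  32.6 ] 39.79 q [-0.22  0.33 -0.25  1.93 -0.18  0.77  1.79] F [-0.3  0.3 -2.8] op 0.008
```

```bash
python3 -m creep '{"hand":[255,255,255,255,255,255,255,255],"dp":[[0.0004,-0.0006,0],[0.0004,-0.0006,0],[0.0005,-0.0006,0],[0.0005,-0.0006,0],[0.0006,-0.0005,0],[0.0006,-0.0004,0],[0.0006,-0.0004,0],[0.0006,-0.0003,0]],"turn":[[-1.91,-2.15,4.09],[-1.91,-2.15,4.09],[-1.91,-2.15,4.09],[-1.91,-2.15,4.09],[-1.91,-2.15,4.09],[-1.91,-2.15,4.09],[-1.91,-2.15,4.09],[-1.91,-2.15,4.09]]}' 50
python3 go.py -25 -1 .165 110; python3 go.py -25 -1 .165 150;  python3 snap.py scene:s7
```

```text
time: 7.37
position: [0.513, 0.2506, 0.1611]
ee_rot: [-1.584, 2.443, -0.133]
ft_force: [0.2, 0.7, -2.7]
opening: 0.0076
t 7.37 dp [ 0.0004 -0.0002  0.0002] 0.0005 turn [ 0.18  0.05 -0.13] 0.23 q [-0.38  0.27 -0.23  2.01  0.26  0.65  1.93] F [ 0.2  0.7 -2.7] op 0.0076
t 7.37 dp [ 0.0054 -0.0008  0.0022] 0.0059 turn [-15.07 -17.05  32.65] 39.8 q [-0.38  0.27 -0.23  2.01  0.26  0.65  1.93] F [ 0.2  0.7 -2.7] op 0.0076
7.3667 [-0.3804, 0.2744, -0.2346, 2.0138, 0.2643, 0.6506, 1.9278] [0.513, 0.2506, 0.1611] [-1.5837, 2.4427, -0.1334] [ 0.2  0.7 -2.7] 0.00762091537619894
```

View pics/s7.png

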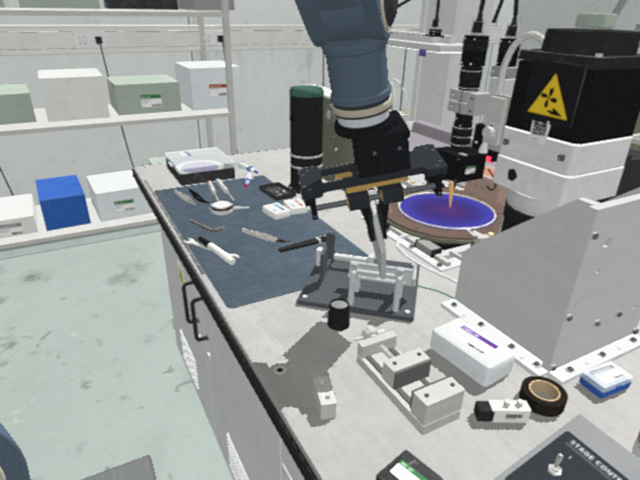

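```bash
python3 -m creep '{"hand":[255,255,255,255,255,255,255,255],"dp":[[0.0006,-0.0003,0.0002],[0.0006,-0.0002,0.0002],[0.0006,-0.0002,0.0002],[0.0006,-0.0001,0.0002],[0.0007,-0.0001,0.0003],[0.0007,0,0.0003],[0.0007,0,0.0004],[0.0007,0.0001,0.0004]],"turn":[[-1.91,-2.15,4.09],[-1.91,-2.15,4.09],[-1.91,-2.15,4.09],[-1.91,-2.15,4.09],[-1.91,-2.15,4.09],[-1.91,-2.15,4.09],[-1.91,-2.15,4.09],[-1.91,-2.15,4.09]]}' 50
python3 go.py -25 -1 .165 150; python3 go.py -25 -1 .165 180
```

```text
time: 8.08
position: [0.5185, 0.2495, 0.1635]
ee_rot: [-2.123, 1.73, -0.563]
ft_force: [0.2, 0.1, -2.1]
opening: 0.0077
t 8.08 dp [-0.      0.0002 -0.0002] 0.0003 turn [ 0.04  0.16 -0.  ] 0.16 q [-0.56  0.22 -0.15  2.18  0.88  0.47  1.9 ] F [ 0.2  0.1 -2.1] op 0.0077
t 8.08 dp [0.0029 0.0019 0.0021] 0.0041 turn [-11.44 -12.69  24.56] 29.92 q [-0.56  0.22 -0.15  2.18  0.88  0.47  1.9 ] F [ 0.2  0.1 -2.1] op 0.0077
```

```bash
python3 -m creep '{"hand":[255,255,255,255,255,255,255,255],"dp":[[0.0005,0.0002,0.0003],[0.0005,0.0003,0.0003],[0.0005,0.0003,0.0003],[0.0005,0.0003,0.0004],[0.0005,0.0004,0.0004],[0.0004,0.0004,0.0004],[0,0,0],[0,0,0]],"turn":[[-1.91,-2.12,4.09],[-1.91,-2.12,4.09],[-1.91,-2.12,4.09],[-1.91,-2.12,4.09],[-1.91,-2.12,4.09],[-1.91,-2.12,4.09],[0,0,0],[0,0,0]]}' 50
python3 go.py -25 -1 .165 180;  python3 snap.py scene:s8 wrist:w8
```

```text
time: 8.75
position: [0.5214, 0.2509, 0.1655]
ee_rot: [-2.365, 1.102, -0.828]
ft_force: [-0.1, 0.4, -2.4]
opening: 0.0076
t 8.75 dp [0.     0.0005 0.    ] 0.0005 turn [-0.13 -0.12  0.25] 0.31 q [-0.65  0.2  -0.08  2.32  1.67  0.38  1.58] F [-0.1  0.4 -2.4] op 0.0076
8.75 [-0.6477, 0.2024, -0.0764, 2.3239, 1.6662, 0.379, 1.5783] [0.5214, 0.2509, 0.1655] [-2.3645, 1.1021, -0.8283] [-0.1  0.4 -2.4] 0.007626413899436247
{'fx': 371.64829954431775, 'fy': 371.64829954431775, 'cx': 319.7287817772114, 'cy': 237.1903910402575, 'origin': array([0.45477173, 0.17445327, 0.31367726]), 'attitude': array([ 0.77928052,  0.1479987 , -2.25672123])}
```

View pics/s8.png

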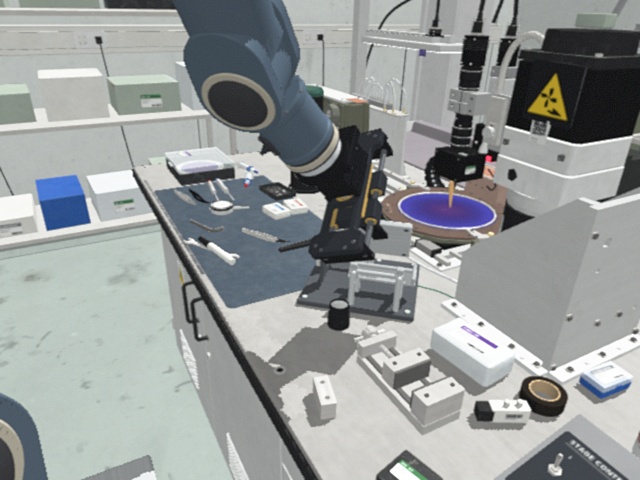

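View pics/w8.png

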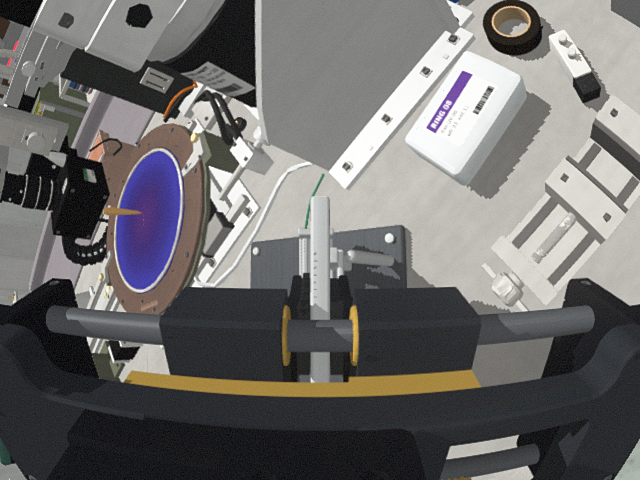

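```bash
python3 go.py -25 -1 .095 180 0 -.006
```

```text
t 8.85 dp [ 0.0269  0.0311 -0.0572] 0.0704 turn [-0.2  -0.01  0.24] 0.31 q [-0.65  0.2  -0.08  2.32  1.67  0.38  1.58] F [ 1.   1.3 -2.6] op 0.0076
```

```bash
python3 -m creep '{"hand":[255,255,255,255,255,255,255,255],"dp":[[0.0045,0.0052,-0.0095],[0.0045,0.0052,-0.0095],[0.0045,0.0052,-0.0095],[0.0045,0.0052,-0.0095],[0.0045,0.0052,-0.0095],[0.0045,0.0051,-0.0097],[0,0,0],[0,0,0]],"turn":[[-0.1,0,0.1],[-0.1,0,0.1],[0,0,0],[0,0,0],[0,0,0],[0,0,0],[0,0,0],[0,0,0]]}' 50
python3 snap.py wrist:w9 scene:s9; python3 go.py -25 -1 .084 180 0 -.005; python3 go.py -25 -1 .079 180
```

```text
time: 9.52
position: [0.5492, 0.2825, 0.1091]
ee_rot: [-2.368, 1.095, -0.831]
ft_force: [0.8, -0.1, -2.2]
opening: 0.0078
9.5167 [-0.6249, 0.3734, -0.1237, 2.2759, 1.9259, 0.441, 1.303] [0.5492, 0.2825, 0.1091] [-2.3678, 1.0946, -0.8314] [ 0.8 -0.1 -2.2] 0.007800387064274668
{'fx': 371.64829954431775, 'fy': 371.64829954431775, 'cx': 319.7287817772114, 'cy': 237.1903910402575, 'origin': array([0.48233028, 0.20597757, 0.25687959]), 'attitude': array([ 0.77685652,  0.14439219, -2.25136084])}
t 9.62 dp [ 0.0036  0.0046 -0.0102] 0.0117 turn [ 0.05  0.07 -0.03] 0.09 q [-0.63  0.37 -0.12  2.28  1.93  0.44  1.3 ] F [ 0.3  0.4 -2.6] op 0.0076
t 9.62 dp [ 0.005   0.0061 -0.0148] 0.0168 turn [ 0.05  0.07 -0.03] 0.09 q [-0.63  0.37 -0.12  2.28  1.93  0.44  1.3 ] F [ 0.3  0.4 -2.6] op 0.0076
```

View pics/w9.png

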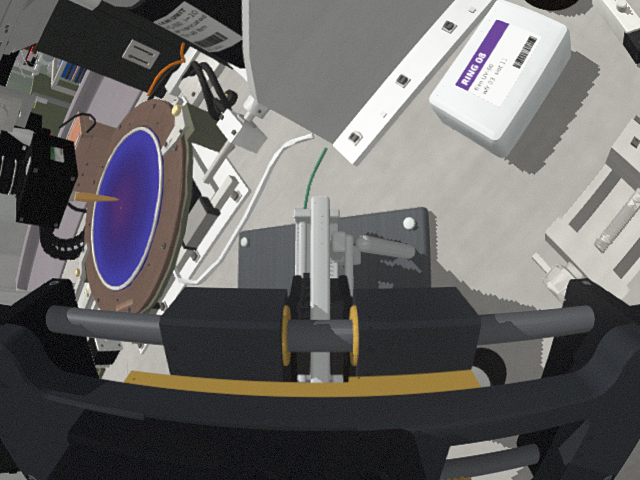

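```bash
python3 - <<'E'
import cv2
a=cv2.imread("pics/s9.png")[215:335,280:440]; cv2.imwrite("pics/s9c.png",cv2.resize(a,(800,600),interpolation=cv2.INTER_CUBIC))
E
```

```text
(no output)
```

View pics/s9c.png

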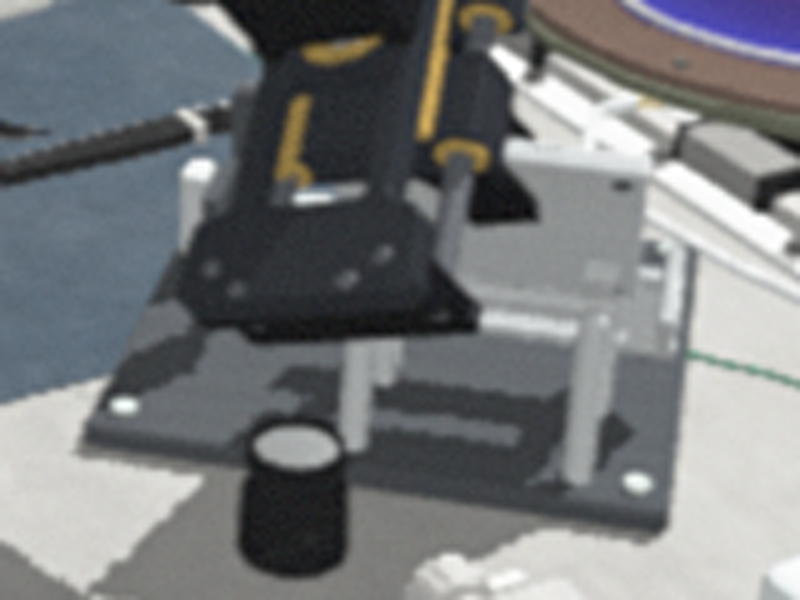

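```bash
python3 -m creep '{"hand":[255,255,255,255,255,255,255],"dp":[[0.0018,0.0023,-0.0051],[0.0018,0.0023,-0.0051],[0,0,0],[0.0007,0.0008,-0.0023],[0.0007,0.0008,-0.0023],[0,0,0],[0,0,0]],"turn":[[0,0,0],[0,0,0],[0,0,0],[0,0,0],[0,0,0],[0,0,0],[0,0,0]]}' 50
python3 go.py -25 -1 .079 180
```

```text
time: 10.2
position: [0.5538, 0.2885, 0.095]
ee_rot: [-2.367, 1.092, -0.833]
ft_force: [-4.7, -2.2, 3.4]
opening: 0.0078
t 10.2 dp [ 0.0003 -0.0002  0.0001] 0.0004 turn [ 0.08  0.11 -0.09] 0.16 q [-0.62  0.41 -0.14  2.27  1.98  0.46  1.25] F [-4.7 -2.2  3.4] op 0.0078
```

```bash
python3 -m creep '{"hand":[220,200,170,130,80,40,0,0],"dp":[[0,0,0],[0,0,0],[0,0,0],[0,0,0],[0,0,0],[0,0,0],[0,0,0],[0,0,0]],"turn":[[0,0,0],[0,0,0],[0,0,0],[0,0,0],[0,0,0],[0,0,0],[0,0,0],[0,0,0]]}' 50
python3 go.py -25 -1 .079 180;python3 snap.py wrist:w10 scene:s10
python3 - <<'E'
import cv2
a=cv2.imread("pics/s10.png")[215:335,280:440]; cv2.imwrite("pics/s10c.png",cv2.resize(a,(800,600),interpolation=cv2.INTER_CUBIC))
E
```

```text
time: 10.87
position: [0.5541, 0.2886, 0.0947]
ee_rot: [-2.368, 1.092, -0.833]
ft_force: [0.1, -0.5, -0.3]
opening: 0.0506
t 10.87 dp [ 0.0001 -0.0003  0.0004] 0.0005 turn [ 0.09  0.07 -0.09] 0.14 q [-0.62  0.41 -0.14  2.27  1.98  0.46  1.25] F [ 0.1 -0.5 -0.3] op 0.0506
10.8667 [-0.6159, 0.4128, -0.1394, 2.2668, 1.9783, 0.463, 1.2486] [0.5541, 0.2886, 0.0947] [-2.3677, 1.0925, -0.8326] [ 0.1 -0.5 -0.3] 0.05063438506995498
{'fx': 371.64829954431775, 'fy': 371.64829954431775, 'cx': 319.7287817772114, 'cy': 237.1903910402575, 'origin': array([0.48707974, 0.2119941 , 0.24243238]), 'attitude': array([ 0.77780189,  0.14395201, -2.24971478])}
```

View pics/w10.png

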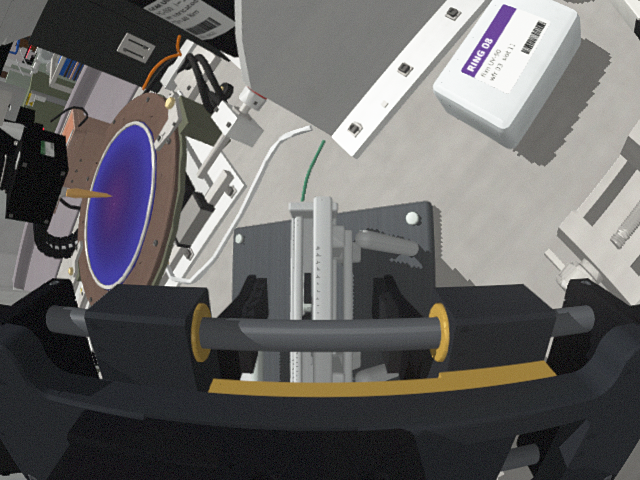

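View pics/s10c.png

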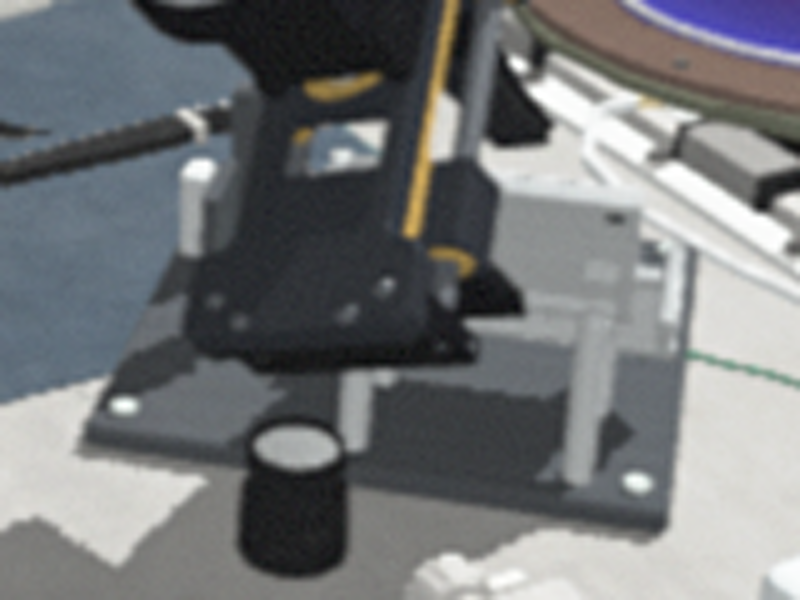

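```bash
python3 -m creep '{"hand":[0,0,0,0,0,0,0,0],"dp":[[0,0,0],[0,0,0],[-0.0038,-0.0043,0.0082],[-0.0076,-0.0086,0.0164],[-0.0114,-0.0128,0.0246],[-0.0114,-0.0128,0.0246],[-0.0114,-0.0128,0.0246],[-0.0076,-0.0086,0.0164]],"turn":[[0,0,0],[0,0,0],[0,0,0],[0,0,0],[0,0,0],[0,0,0],[0,0,0],[0,0,0]]}' 50
python3 snap.py wrist:w11 scene:s11 top:t11
python3 - <<'E'
import cv2
a=cv2.imread("pics/s11.png")[215:335,280:440]; cv2.imwrite("pics/s11c.png",cv2.resize(a,(800,600),interpolation=cv2.INTER_CUBIC))
E
```

```text
time: 11.63
position: [0.5002, 0.2277, 0.2114]
ee_rot: [-2.366, 1.093, -0.833]
ft_force: [0.0, 0.5, -0.3]
opening: 0.0867
11.6333 [-0.6664, 0.064, -0.0418, 2.3429, 1.3729, 0.3666, 1.9045] [0.5002, 0.2277, 0.2114] [-2.3659, 1.0928, -0.8334] [ 0.   0.5 -0.3] 0.08672797019130478
{'fx': 371.64829954431775, 'fy': 371.64829954431775, 'cx': 319.7287817772114, 'cy': 237.1903910402575, 'origin': array([0.43297019, 0.15098628, 0.35896925]), 'attitude': array([ 0.7798461 ,  0.14427411, -2.24978095])}
```

View pics/w11.png

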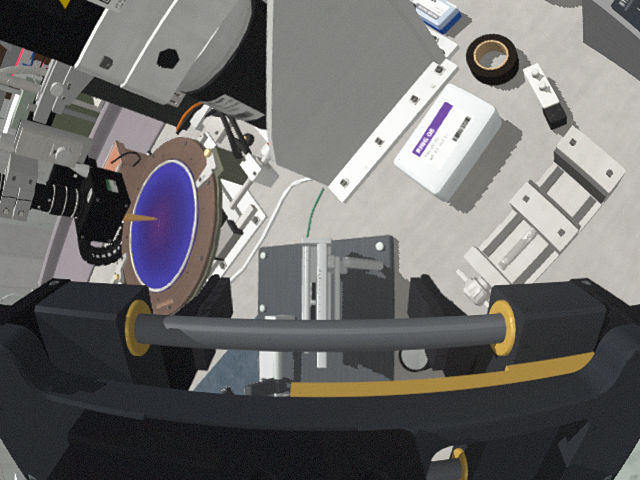

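View pics/s11c.png

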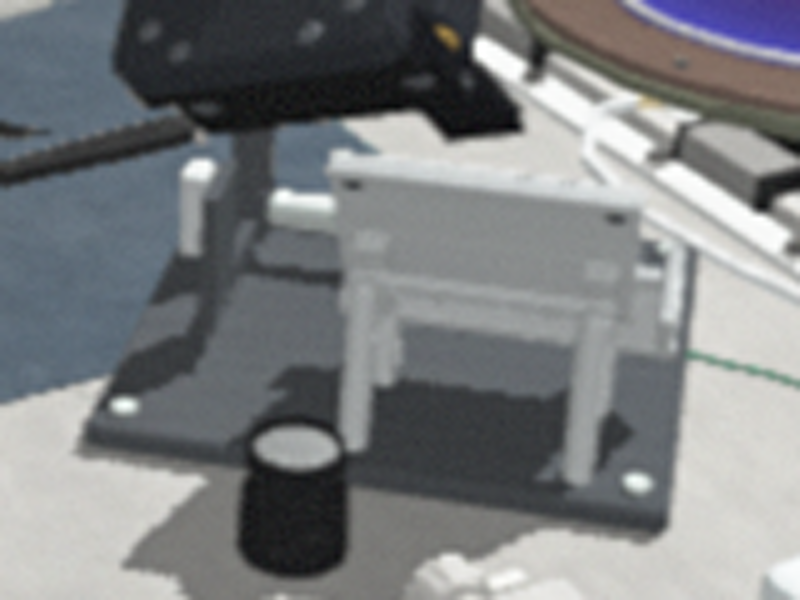

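View pics/t11.png

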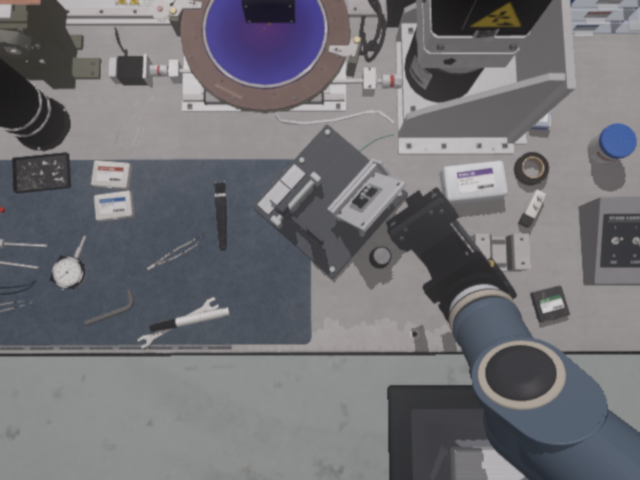

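```bash
python3 - <<'E'
from h import *
P=np.load('pose.npy');q=P[:3]
W2=np.load('pics/w2.npy',allow_pickle=True).item()
a=cv2.imread('pics/w2.png')[90:220,300:420]; s=4.6
a=cv2.resize(a,None,fx=s,fy=s,interpolation=cv2.INTER_CUBIC)
for y in np.arange(-.13,-.02,.01):
    for b,z,c in((-.075,.081,(0,0,255)),(-.075,.021,(0,255,0)),(-.11,.021,(255,255,0))):
        u=fproj(W2,S(q,b,y,z))[0]; p=tuple(int(v) for v in ((u-[300,90])*s)); cv2.circle(a,p,2,c,-1); cv2.putText(a,str(int(round(y*1e3))),p,0,.35,c)
cv2.imwrite('pics/w2m.png',a)
E
```

```text
(no output)
```

View pics/w2m.png

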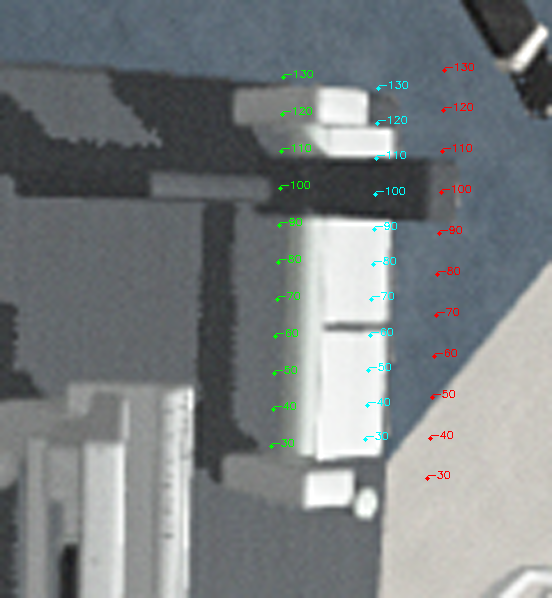

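```bash
cat > plan2.py <<'E'
from plan import *
s=sense(); q=s['joint_pos']; p,A=fj(q)[:2]; print(p.round(4),q.round(2))
tab=S(pose,-.075,-.1,.066); print('tab',tab.round(4))
for sg in(1,-1):
    y=sg*Y; z=np.array([0,0,-1.]); At=np.c_[np.cross(y,z),y,z]
    p1=tab+np.array([0,0,.14-.066+.04]); p1[2]=.16
    pm=(p+p1)/2; pm[2]=.27; Am=cv2.Rodrigues(rv(At@A.T)*.5)[0]@A
    q1=move(q,p,A,pm,Am,8); q2=move(q1,pm,Am,p1,At,8); p2=p1.copy(); p2[2]=.0513; q3=move(q2,p1,At,p2,At,5); q4=move(q3,p2,At,p2+.04*Y,At,5)
    for x,a in ((q1,(pm,Am)),(q2,(p1,At)),(q3,(p2,At)),(q4,(p2+.04*Y,At))): print(sg,x.round(2),err(x,*a))
    print('m',(pm-p).round(4),np.degrees(rv(Am@A.T)).round(2),'then',(p1-pm).round(4),np.degrees(rv(At@Am.T)).round(2))
E
python3 plan2.py
```

```text
[0.501  0.2286 0.2112] [-0.67  0.07 -0.04  2.34  1.38  0.37  1.89]
tab [0.5454 0.4398 0.066 ]
1 [ 0.15  0.61 -1.31  2.18  1.36  0.8   2.66] (np.float64(173.4), np.float64(5.47))
1 [-0.56  0.4  -1.34  2.24  0.93  0.78  2.66] (np.float64(509.9), np.float64(28.35))
1 [-0.18  0.93 -0.21  2.38  2.78  0.38  2.59] (np.float64(430.0), np.float64(13.0))
1 [-0.17  0.94 -0.21  2.37  2.78  0.38  2.59] (np.float64(420.0), np.float64(13.13))
m [0.0222 0.1056 0.0588] [-20.27  12.54  46.49] then [ 0.0222  0.1056 -0.11  ] [-20.27  12.54  46.49]
-1 [-0.7   0.23 -0.12  1.82  0.46  0.93  2.04] (np.float64(0.0), np.float64(0.0))
-1 [-0.68  0.56 -0.09  1.53  0.06  1.05  1.63] (np.float64(0.0), np.float64(0.0))
-1 [-0.68  0.68 -0.09  1.6   0.07  0.86  1.62] (np.float64(0.0), np.float64(0.0))
-1 [-0.63  0.69 -0.09  1.58  0.07  0.87  1.68] (np.float64(0.0), np.float64(0.0))
m [0.0222 0.1056 0.0588] [ 12.09  19.55 -39.01] then [ 0.0222  0.1056 -0.11  ] [ 12.09  19.55 -39.01]
```

```bash
python3 -m creep '{"hand":[0,0,120,120,120,120,120,120],"dp":[[0.0028,0.0132,0.0074],[0.0028,0.0132,0.0074],[0.0028,0.0132,0.0074],[0.0028,0.0132,0.0074],[0.0028,0.0132,0.0074],[0.0028,0.0132,0.0074],[0.0028,0.0132,0.0074],[0.0028,0.0132,0.0074]],"turn":[[1.51,2.44,-4.88],[1.51,2.44,-4.88],[1.51,2.44,-4.88],[1.51,2.44,-4.88],[1.51,2.44,-4.88],[1.51,2.44,-4.88],[1.51,2.44,-4.88],[1.51,2.44,-4.88]]}' 40
python3 -m creep '{"hand":[120,120,120,120,120,120,120,120],"dp":[[0.0028,0.0132,-0.0137],[0.0028,0.0132,-0.0137],[0.0028,0.0132,-0.0137],[0.0028,0.0132,-0.0137],[0.0028,0.0132,-0.0137],[0.0028,0.0132,-0.0137],[0.0028,0.0132,-0.0137],[0.0028,0.0132,-0.0137]],"turn":[[1.51,2.44,-4.88],[1.51,2.44,-4.88],[1.51,2.44,-4.88],[1.51,2.44,-4.88],[1.51,2.44,-4.88],[1.51,2.44,-4.88],[1.51,2.44,-4.88],[1.51,2.44,-4.88]]}' 40
cat > tabgo.py <<'E'
import sys; from fast import *
b,y,zt=map(float,sys.argv[1:4]); s=sense(); yy=-Y; z=np.array([0,0,-1.]); At=np.c_[np.cross(yy,z),yy,z]
d=S(pose,b,y,zt)-s['position']; w=np.degrees(rv(At@R.from_rotvec(s['ee_rot']).as_matrix().T))
print('t',round(s['time'],2),'dp',d.round(4),'turn',w.round(2),'q',s['joint_pos'].round(2),'F',s['ft_force'].round(1),'op',round(s['opening'],4))
E
python3 snap.py wrist:w12 top:t12; python3 tabgo.py -.075 -.1 .16
```

```text
time: 12.45
position: [0.5235, 0.3326, 0.266]
ee_rot: [-2.015, 2.061, -0.485]
ft_force: [1.0, -0.3, 0.2]
opening: 0.0548
time: 13.12
position: [0.546, 0.4376, 0.1547]
ee_rot: [1.304, -2.857, 0.013]
ft_force: [-0.4, 0.1, 0.4]
opening: 0.046
13.1167 [-0.6843, 0.5676, -0.0828, 1.5327, 0.0604, 1.0471, 1.6426] [0.546, 0.4376, 0.1547] [1.3041, -2.8573, 0.0134] [-0.4  0.1  0.4] 0.046024036393368606
{'fx': 371.64829954431775, 'fy': 371.64829954431775, 'cx': 319.7287817772114, 'cy': 237.1903910402575, 'origin': array([0.49564382, 0.3817636 , 0.31780356]), 'attitude': array([-0.13485143, -0.33552289,  2.40862055])}
t 13.22 dp [-0.0009  0.0038  0.0078] turn [ 0.68  0.09 -0.87] q [-0.68  0.57 -0.08  1.53  0.06  1.05  1.65] F [-0.7 -1.2  0.1] op 0.0459
```

View pics/w12.png

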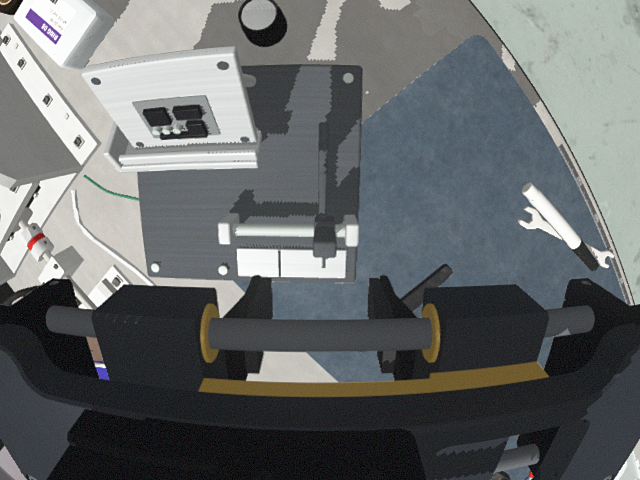

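```bash
cat > ov.py <<'E'
import sys; from h import *
P=np.load('pose.npy');q=P[:3]; f=sys.argv[1]; y0=float(sys.argv[2]); x0,y0c,x1,y1=map(int,sys.argv[3:7])
W=np.load(f'pics/{f}.npy',allow_pickle=True).item(); s=min(780/(x1-x0),590/(y1-y0c))
a=cv2.resize(cv2.imread(f'pics/{f}.png')[y0c:y1,x0:x1],None,fx=s,fy=s,interpolation=cv2.INTER_CUBIC)
pr=fproj if W['fx']<400 else proj
def L(pts,c):
    u=((pr(W,np.array([S(q,*p) for p in pts]))-[x0,y0c])*s).astype(np.int32); cv2.polylines(a,[u],True,c,1)
L([(-.081,y0-.008,.081),(-.081,y0+.008,.081),(-.069,y0+.008,.081),(-.069,y0-.008,.081)],(0,0,255))
L([(-.075,-.06,.012),(-.11,-.06,.012)],(0,255,0)); L([(-.075,y0,.021),(-.11,y0,.021)],(0,255,255))
L([(-.025,y0+.003,.076),(.009,y0+.003,.076),(.009,y0-.003,.076),(-.025,y0-.003,.076)],(255,0,255))
def Lr(pts,c): 
    u=((pr(W,np.array([Rst(q,*p) for p in pts]))-[x0,y0c])*s).astype(np.int32); cv2.polylines(a,[u],True,c,1)
Lr([(-.008,-.05,0),(-.008,.05,0),(-.008,.05,.09),(-.008,-.05,.09)],(255,0,0))
cv2.imwrite(f'pics/{f}_ov.png',a)
E
python3 ov.py w12 -.1 70 30 380 290
```

```text
(no output)
```

View pics/w12_ov.png

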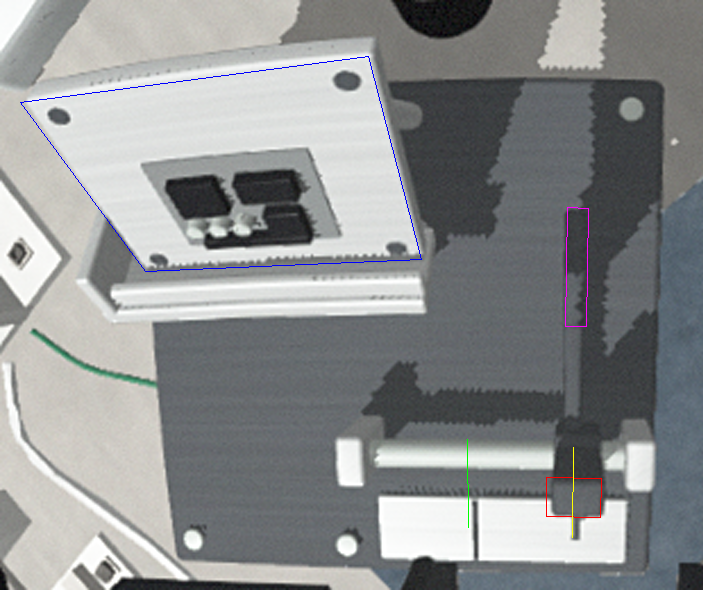

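```bash
python3 tabgo.py -.075 -.101 .0515
```

```text
t 13.22 dp [-0.0017  0.0045 -0.1007] turn [ 0.68  0.09 -0.87] q [-0.68  0.57 -0.08  1.53  0.06  1.05  1.65] F [-0.7 -1.2  0.1] op 0.0459
```

```bash
python3 -m creep '{"hand":[120,120,120,120,120,120,120],"dp":[[-0.0008,0.0022,-0.015],[-0.0009,0.0023,-0.015],[0,0,-0.015],[0,0,-0.015],[0,0,-0.01],[0,0,0],[0,0,0]],"turn":[[0.3,0,-0.4],[0.3,0,-0.4],[0,0,0],[0,0,0],[0,0,0],[0,0,0],[0,0,0]]}' 40
python3 tabgo.py -.075 -.101 .0515; python3 snap.py wrist:w13
```

```text
time: 13.8
position: [0.5438, 0.4412, 0.0874]
ee_rot: [-1.289, 2.858, 0.001]
ft_force: [0.2, -0.4, 0.1]
opening: 0.0463
t 13.8 dp [ 0.0008 -0.0007 -0.0359] turn [-0.18  0.34 -0.24] q [-0.69  0.63 -0.08  1.59  0.06  0.92  1.63] F [ 0.2 -0.4  0.1] op 0.0463
13.8 [-0.6883, 0.6316, -0.0811, 1.5907, 0.0626, 0.9154, 1.6267] [0.5438, 0.4412, 0.0874] [-1.2893, 2.8576, 0.0006] [ 0.2 -0.4  0.1] 0.046282461010422354
{'fx': 371.64829954431775, 'fy': 371.64829954431775, 'cx': 319.7287817772114, 'cy': 237.1903910402575, 'origin': array([0.49250895, 0.38396342, 0.24972271]), 'attitude': array([-0.13474609, -0.34904651,  2.39780916])}
```

View pics/w13.png

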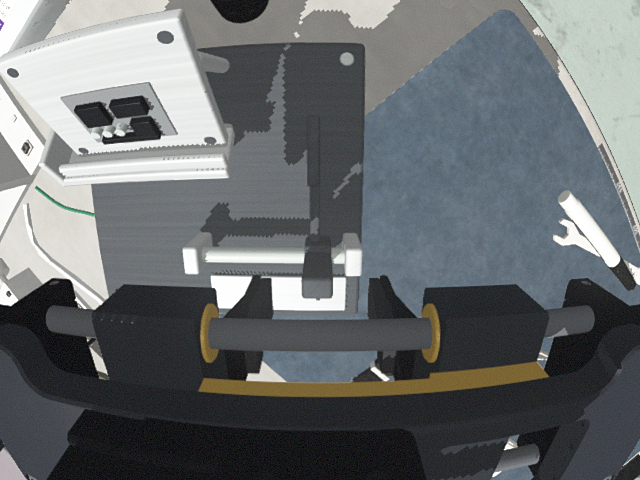

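```bash
python3 -m creep '{"hand":[120,120,120,120,255,255,255,255],"dp":[[0.0004,-0.0004,-0.012],[0.0004,-0.0003,-0.012],[0,0,-0.012],[0,0,0],[0,0,0],[0,0,0],[0,0,0],[0,0,0]],"turn":[[0,0.2,-0.1],[0,0,0],[0,0,0],[0,0,0],[0,0,0],[0,0,0],[0,0,0],[0,0,0]]}' 30
python3 tabgo.py -.075 -.101 .0515; 
python3 -m creep '{"hand":[255,255,255,255],"dp":[[0,0,0],[0,0,0],[0,0,0],[0,0,0]],"turn":[[0,0,0],[0,0,0],[0,0,0],[0,0,0]]}' 30
python3 tabgo.py -.075 -.101 .0515; python3 snap.py wrist:w14
```

```text
time: 14.52
position: [0.5453, 0.4411, 0.0527]
ee_rot: [-1.286, 2.86, 0.005]
ft_force: [-0.3, 0.1, 0.4]
opening: 0.0269
t 14.52 dp [-0.0007 -0.0006 -0.0012] turn [-0.31  0.23 -0.09] q [-0.69  0.67 -0.08  1.61  0.06  0.86  1.63] F [-0.3  0.1  0.4] op 0.0269
time: 14.85
position: [0.5452, 0.4409, 0.0525]
ee_rot: [-1.286, 2.86, 0.005]
ft_force: [-0.1, 0.1, 1.9]
opening: 0.0159
t 14.85 dp [-0.0006 -0.0005 -0.001 ] turn [-0.29  0.21 -0.09] q [-0.69  0.67 -0.08  1.61  0.06  0.86  1.63] F [-0.1  0.1  1.9] op 0.0159
14.85 [-0.6865, 0.6726, -0.0796, 1.6077, 0.064, 0.8577, 1.6254] [0.5452, 0.4409, 0.0525] [-1.286, 2.8603, 0.0048] [-0.1  0.1  1.9] 0.015939363017293373
{'fx': 371.64829954431775, 'fy': 371.64829954431775, 'cx': 319.7287817772114, 'cy': 237.1903910402575, 'origin': array([0.49409591, 0.38355635, 0.21484273]), 'attitude': array([-0.13155031, -0.35004559,  2.39480089])}
```

```bash
python3 ov.py w14 -.101 60 0 380 310
```

```text
(no output)
```

View pics/w14_ov.png

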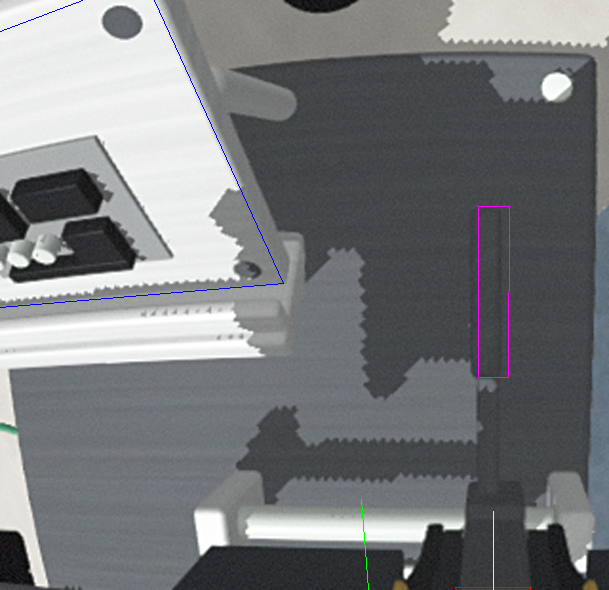

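```bash
python3 - <<'E'
import cv2
a=cv2.imread("pics/w12.png")[235:285,230:350]; cv2.imwrite("pics/w12z.png",cv2.resize(a,None,fx=6.5,fy=6.5,interpolation=cv2.INTER_CUBIC))
E
```

```text
(no output)
```

View pics/w12z.png

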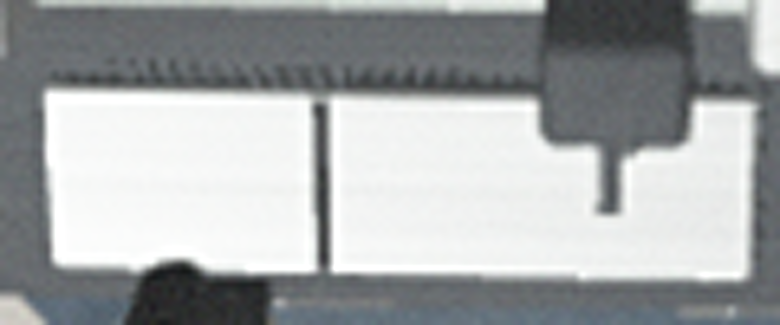

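```bash
cat > ptr.py <<'E'
from h import *
def funp(c,u,v,z):
    x,y=(u-c['cx'])/c['fx'],(v-c['cy'])/c['fy']; th=np.hypot(x,y); d=np.array([np.sin(th)*x/th,-np.sin(th)*y/th,-np.cos(th)])
    d=R.from_rotvec(c['attitude']).apply(d); o=c['origin']; return o+d*(z-o[2])/d[2]
P=np.load('pose.npy'); Yv=np.array([-np.sin(P[2]),np.cos(P[2]),0]); Bv=np.array([np.cos(P[2]),np.sin(P[2]),0]); O=np.array([P[0],P[1],0])
def sy(f,u,v,z):
    c=np.load(f'pics/{f}.npy',allow_pickle=True).item(); w=funp(c,u,v,z)-O; return (round(w@Bv*1e3,1),round(w@Yv*1e3,1))
if __name__=='__main__':
    print('ptr',sy('w12',323.7,267.3,.021)); 
    for z in(.01,.012,.015,.02): print(z,'line',sy('w12',279.7,267.3,z))
E
python3 ptr.py
```

```text
ptr (np.float64(-110.4), np.float64(-101.3))
0.01 line (np.float64(-115.3), np.float64(-62.4))
0.012 line (np.float64(-114.5), np.float64(-62.6))
0.015 line (np.float64(-113.4), np.float64(-62.9))
0.02 line (np.float64(-111.5), np.float64(-63.5))
```

```bash
python3 -m creep '{"hand":[255,255,255,255,255,255,255,255],"dp":[[0.0047,-0.0042,0],[0.0047,-0.0042,0],[0.0047,-0.0042,0],[0.0047,-0.0042,0],[0.0047,-0.0042,0],[0.0047,-0.0042,0],[0,0,0],[0,0,0]],"turn":[[0,0,0],[0,0,0],[0,0,0],[0,0,0],[0,0,0],[0,0,0],[0,0,0],[0,0,0]]}' 30
python3 tabgo.py -.075 -.063 .0525; python3 snap.py top:t15;python3 tabgo.py -.075 -.063 .0525
```

```text
time: 15.57
position: [0.5756, 0.4138, 0.0525]
ee_rot: [-1.283, 2.86, 0.001]
ft_force: [2.1, -1.4, 5.5]
opening: 0.0158
t 15.57 dp [-0.0026  0.0014  0.    ] turn [-0.21  0.35  0.01] q [-0.63  0.68 -0.08  1.59  0.06  0.87  1.68] F [ 2.1 -1.4  5.5] op 0.0158
15.5667 [-0.6324, 0.6827, -0.0768, 1.5877, 0.065, 0.8665, 1.6802] [0.5756, 0.4138, 0.0525] [-1.2828, 2.8599, 0.0013] [ 2.1 -1.4  5.5] 0.015778969582288596
t 15.62 dp [-0.0023  0.0012  0.0001] turn [-0.22  0.34  0.  ] q [-0.63  0.68 -0.08  1.59  0.06  0.87  1.68] F [ 2.4 -1.4  5.3] op 0.0158
```

```bash
python3 -m creep '{"hand":[255,255,255,255],"dp":[[0,0,0],[0,0,0],[0,0,0],[0,0,0]],"turn":[[0,0,0],[0,0,0],[0,0,0],[0,0,0]]}' 30
python3 tabgo.py -.075 -.063 .0525
```

```text
time: 15.95
position: [0.5748, 0.4146, 0.0525]
ee_rot: [-1.284, 2.86, 0.002]
ft_force: [2.0, -1.5, 5.1]
opening: 0.0155
t 15.95 dp [-0.0017  0.0006  0.    ] turn [-0.22  0.32 -0.05] q [-0.63  0.68 -0.08  1.59  0.06  0.87  1.68] F [ 2.  -1.5  5.1] op 0.0155
```

```bash
python3 -m creep '{"hand":[255,255,255,255,255,255],"dp":[[-0.0007,0.0006,0],[0,0,0],[0,0,0],[0,0,0],[0,0,0],[0,0,0]],"turn":[[0,0,0],[0,0,0],[0,0,0],[0,0,0],[0,0,0],[0,0,0]]}' 30
python3 tabgo.py -.075 -.063 .0525
```

```text
time: 16.45
position: [0.5739, 0.4153, 0.0525]
ee_rot: [-1.285, 2.86, 0.002]
ft_force: [1.5, -1.0, 5.2]
opening: 0.0159
t 16.45 dp [-0.0009 -0.0001  0.    ] turn [-0.23  0.31 -0.05] q [-0.63  0.68 -0.08  1.59  0.06  0.87  1.68] F [ 1.5 -1.   5.2] op 0.0159
```

```bash
python3 -m creep '{"hand":[120,120,120,120,120,120,120],"dp":[[0,0,0],[0,0,0],[0,0,0],[0,0,0],[0,0,0.01],[0,0,0.015],[0,0,0.015]],"turn":[[0,0,0],[0,0,0],[0,0,0],[0,0,0],[0,0,0],[0,0,0],[0,0,0]]}' 30
python3 -m creep '{"hand":[120,120,120,120],"dp":[[0,0,0.02],[0,0,0.02],[0,0,0.02],[0,0,0]],"turn":[[0,0,0],[0,0,0],[0,0,0],[0,0,0]]}' 30
python3 snap.py wrist:w16; python3 tabgo.py -.075 -.063 .0525;
python3 - <<'E'
import cv2
a=cv2.imread("pics/w16.png")[60:290,80:400]; cv2.imwrite("pics/w16c.png",cv2.resize(a,None,fx=2.4,fy=2.4,interpolation=cv2.INTER_CUBIC))
E
```

```text
time: 17.03
position: [0.572, 0.416, 0.0923]
ee_rot: [-1.287, 2.862, 0.004]
ft_force: [0.2, 0.1, 0.3]
opening: 0.0448
time: 17.37
position: [0.5746, 0.418, 0.1577]
ee_rot: [-1.283, 2.853, 0.008]
ft_force: [0.5, 0.7, 0.8]
opening: 0.0463
17.3667 [-0.6329, 0.5736, -0.0829, 1.5148, 0.0506, 1.0412, 1.6884] [0.5746, 0.418, 0.1577] [-1.2829, 2.8532, 0.008] [0.5 0.7 0.8] 0.046342029526238775
{'fx': 371.64829954431775, 'fy': 371.64829954431775, 'cx': 319.7287817772114, 'cy': 237.1903910402575, 'origin': array([0.52248261, 0.35982347, 0.31938777]), 'attitude': array([-0.13673559, -0.35905233,  2.3939011 ])}
t 17.42 dp [-0.0007 -0.0021 -0.1028] turn [-0.47  0.43 -0.1 ] q [-0.63  0.58 -0.08  1.52  0.05  1.04  1.69] F [ 0.7 -1.   0.2] op 0.0459
```

View pics/w16c.png

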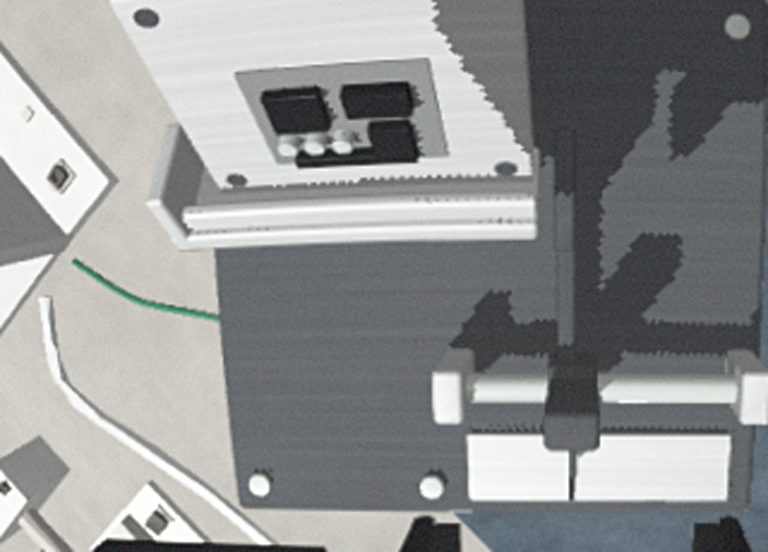

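```bash
python3 - <<'E'
import cv2
a=cv2.imread("pics/w16.png")[228:278,270:390]; cv2.imwrite("pics/w16z.png",cv2.resize(a,None,fx=6.5,fy=6.5,interpolation=cv2.INTER_CUBIC))
E
```

```text
(no output)
```

View pics/w16z.png

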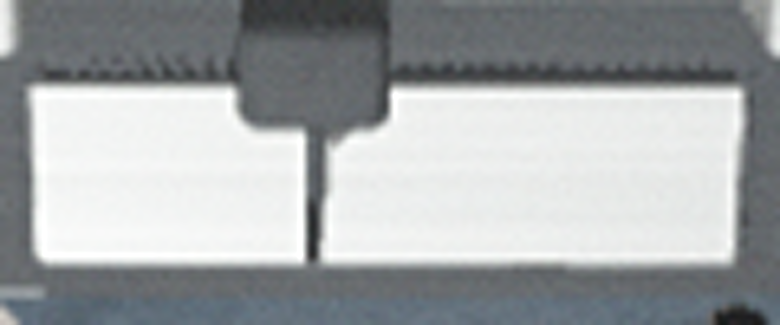

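```bash
python3 - <<'E'
from ptr import *
print('ptr',sy('w16',318.9,258,.021))
for z in(.01,.012,.015,.02): print(z,'line',sy('w16',317.9,263,z),sy('w16',317.9,258,z), 'strip front edge',sy('w16',320,228+262/6.5,z))
E
```

```text
ptr (np.float64(-110.3), np.float64(-63.3))
0.01 line (np.float64(-119.1), np.float64(-62.4)) (np.float64(-114.3), np.float64(-62.4)) strip front edge (np.float64(-124.2), np.float64(-64.3))
0.012 line (np.float64(-118.3), np.float64(-62.4)) (np.float64(-113.6), np.float64(-62.4)) strip front edge (np.float64(-123.4), np.float64(-64.3))
0.015 line (np.float64(-117.2), np.float64(-62.4)) (np.float64(-112.5), np.float64(-62.4)) strip front edge (np.float64(-122.2), np.float64(-64.3))
0.02 line (np.float64(-115.2), np.float64(-62.5)) (np.float64(-110.6), np.float64(-62.5)) strip front edge (np.float64(-120.2), np.float64(-64.3))
```

```bash
python3 -m creep '{"hand":[120,120,120,120,120,120,120,120],"dp":[[0.0003,-0.002,-0.02],[0,-0.001,-0.02],[0,0,-0.02],[0,0,-0.008],[0,0,0],[0,0,0],[0,0,0],[0,0,0]],"turn":[[-0.4,0.4,0],[0,0,0],[0,0,0],[0,0,0],[0,0,0],[0,0,0],[0,0,0],[0,0,0]]}' 30
python3 tabgo.py -.075 -.0616 .0525
```

```text
time: 18.08
position: [0.5734, 0.4138, 0.0852]
ee_rot: [1.287, -2.863, 0.0]
ft_force: [0.7, 0.4, 0.0]
opening: 0.046
t 18.08 dp [ 0.0006  0.0005 -0.0327] turn [ 0.06 -0.12 -0.09] q [-0.63  0.65 -0.08  1.57  0.06  0.93  1.69] F [0.7 0.4 0. ] op 0.046
```

```bash
python3 -m creep '{"hand":[120,120,120,120,120,120],"dp":[[0.0005,0.0004,-0.012],[0,0,-0.012],[0,0,-0.009],[0,0,0],[0,0,0],[0,0,0]],"turn":[[0,0,0],[0,0,0],[0,0,0],[0,0,0],[0,0,0],[0,0,0]]}' 30
python3 tabgo.py -.075 -.0616 .0525
```

```text
time: 18.58
position: [0.5733, 0.4136, 0.0508]
ee_rot: [1.286, -2.861, 0.001]
ft_force: [-0.2, -0.8, -0.1]
opening: 0.0463
t 18.58 dp [0.0008 0.0007 0.0017] turn [ 0.14 -0.23 -0.09] q [-0.63  0.69 -0.08  1.58  0.06  0.88  1.68] F [-0.2 -0.8 -0.1] op 0.0463
```

```bash
python3 -m creep '{"hand":[255,255,255,255,255,255,255,255],"dp":[[0.0004,0.0003,0.001],[0,0,0],[0,0,0],[0,0,0],[0,0,0],[0,0,0],[0,0,0],[0,0,0]],"turn":[[0,0,0],[0,0,0],[0,0,0],[0,0,0],[0,0,0],[0,0,0],[0,0,0],[0,0,0]]}' 30
python3 tabgo.py -.075 -.0616 .0525
python3 -m creep '{"hand":[255,255,255,255],"dp":[[0,0,0],[0,0,0],[0,0,0],[0,0,0]],"turn":[[0,0,0],[0,0,0],[0,0,0],[0,0,0]]}' 30
python3 tabgo.py -.075 -.0616 .0525
```

```text
time: 19.25
position: [0.5736, 0.414, 0.0522]
ee_rot: [1.287, -2.861, 0.001]
ft_force: [0.2, -0.9, 1.1]
opening: 0.016
t 19.25 dp [0.0005 0.0003 0.0003] turn [ 0.13 -0.22 -0.1 ] q [-0.63  0.69 -0.08  1.58  0.06  0.88  1.68] F [ 0.2 -0.9  1.1] op 0.016
time: 19.58
position: [0.5736, 0.414, 0.0522]
ee_rot: [1.286, -2.861, 0.001]
ft_force: [-0.8, -0.6, 2.8]
opening: 0.0156
t 19.58 dp [0.0005 0.0003 0.0003] turn [ 0.13 -0.22 -0.09] q [-0.63  0.69 -0.08  1.58  0.06  0.88  1.68] F [-0.8 -0.6  2.8] op 0.0156
```

```bash
python3 -m creep '{"hand":[120,120,120,120,120,120,120,120],"dp":[[0.0002,-0.0002,0],[0,0,0],[0,0,0],[0,0,0],[0,0,0.01],[0,0,0.02],[0,0,0.02],[0,0,0.02]],"turn":[[0,0,0],[0,0,0],[0,0,0],[0,0,0],[0,0,0],[0,0,0],[0,0,0],[0,0,0]]}' 30
python3 -m creep '{"hand":[120,120,120,120],"dp":[[0,0,0.02],[0,0,0.015],[0,0,0],[0,0,0]],"turn":[[0,0,0],[0,0,0],[0,0,0],[0,0,0]]}' 30
python3 snap.py wrist:w17
python3 - <<'E'
import cv2
a=cv2.imread("pics/w17.png")[228:278,270:390]; cv2.imwrite("pics/w17z.png",cv2.resize(a,None,fx=6.5,fy=6.5,interpolation=cv2.INTER_CUBIC))
E
```

```text
time: 20.25
position: [0.5739, 0.4136, 0.1233]
ee_rot: [1.286, -2.861, 0.001]
ft_force: [0.0, 0.7, -0.3]
opening: 0.0458
time: 20.58
position: [0.5743, 0.414, 0.1583]
ee_rot: [1.287, -2.863, 0.0]
ft_force: [-0.5, -1.3, -0.5]
opening: 0.046
20.5833 [-0.6302, 0.5769, -0.0817, 1.5075, 0.0504, 1.0615, 1.6925] [0.5743, 0.414, 0.1583] [1.2873, -2.8633, 0.0001] [-0.5 -1.3 -0.5] 0.04599818395580615
{'fx': 371.64829954431775, 'fy': 371.64829954431775, 'cx': 319.7287817772114, 'cy': 237.1903910402575, 'origin': array([0.52412129, 0.35755865, 0.32127872]), 'attitude': array([-0.12745439, -0.34018258,  2.39592525])}
```

View pics/w17z.png

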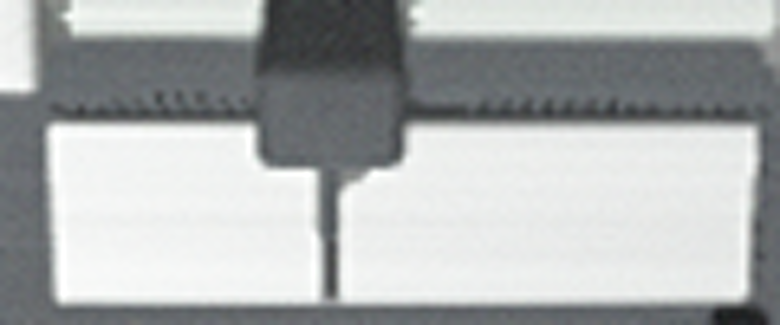

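```bash
python3 - <<'E'
from ptr import *
g=cv2.cvtColor(cv2.imread('pics/w17.png'),cv2.COLOR_BGR2GRAY).astype(float)
for r in range(252,275):
    w=np.clip(200-g[r,312:330],0,None); print(r,round((w*np.arange(312,330)).sum()/max(w.sum(),1),2),round(w.sum()),int(g[r,312:330].min()))
c=lambda u,v,z:sy('w17',u,v,z)
print(c(320.4,260,.021),[c(320.7,268,z) for z in(.01,.015,.02)])
E
```

```text
252 320.52 1765 95
253 320.64 1483 109
254 321.96 568 100
255 321.39 469 103
256 320.55 350 94
257 320.23 290 99
258 320.08 272 94
259 320.08 272 91
260 320.1 276 94
261 320.1 271 93
262 320.12 278 94
263 320.1 275 93
264 320.14 224 100
265 320.35 223 92
266 320.4 232 90
267 320.38 223 90
268 320.41 225 91
269 320.43 219 93
270 320.42 219 91
271 320.42 224 89
272 320.39 226 94
273 320.34 185 114
274 320.32 129 155
(np.float64(-106.7), np.float64(-62.3)) [(np.float64(-118.2), np.float64(-62.7)), (np.float64(-116.3), np.float64(-62.6)), (np.float64(-114.4), np.float64(-62.6))]
```

```bash
python3 -m creep '{"hand":[120,120,120,120,120,120],"dp":[[0,0.01,0.025],[0,0.01,0.025],[0,0.01,0.025],[0,0.01,0.025],[0,0,0],[0,0,0]],"turn":[[0,0,0],[0,0,0],[0,0,0],[0,0,0],[0,0,0],[0,0,0]]}' 30
python3 snap.py wrist:w18 scene:s18 top:t18
python3 - <<'E'
import cv2,numpy as np
a=cv2.resize(cv2.imread("pics/w18.png")[60:300,100:420],(400,300)); b=cv2.resize(cv2.imread("pics/s18.png")[215:335,280:440],(400,300)); c=cv2.resize(cv2.imread("pics/t18.png")[105:295,200:453],(400,300));d=cv2.resize(cv2.imread("pics/top0.png")[105:295,200:453],(400,300))
cv2.imwrite("pics/fin.png",np.vstack([np.hstack([a,b]),np.hstack([c,d])]))
E
```

```text
time: 21.13
position: [0.5736, 0.4546, 0.257]
ee_rot: [1.288, -2.861, 0.0]
ft_force: [0.6, 0.2, 0.1]
opening: 0.0457
21.1333 [-0.6765, 0.5462, -0.0822, 1.3284, 0.0434, 1.2726, 1.6574] [0.5736, 0.4546, 0.257] [1.2884, -2.8608, 0.0002] [0.6 0.2 0.1] 0.0456855811675697
{'fx': 371.64829954431775, 'fy': 371.64829954431775, 'cx': 319.7287817772114, 'cy': 237.1903910402575, 'origin': array([0.52374043, 0.3982486 , 0.42010586]), 'attitude': array([-0.12572973, -0.33873948,  2.3973591 ])}
```

View pics/fin.png

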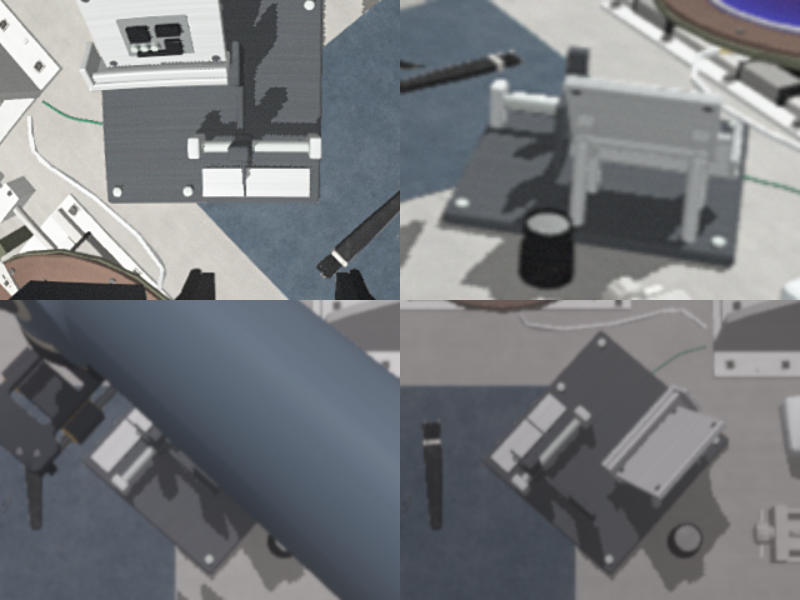

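```bash
python3 -c "
from cell import *
print(sign_off())"
```

```text
the job is handed in; nothing more can be done
None
```

I turned the plate over, put it back in the stand, slid the side stop onto its line, let go, and handed the job in at about 21.2 s.

- **Plate:** I gripped it at the top edge, lifted it clear and turned it 180 degrees about its own upright axis. I then lowered it until the wrist force showed about 7 N of contact with the ledge. The wrist and scene pictures show the component face outward, the lower edge in the channel, and an outline matching a plate seated flat against the strips.
- **Side stop:** The first slide left the pointer about 0.9 mm short of the line, so I regripped and corrected it. The last close-up puts pointer and line within about 0.3 mm of each other. The stop is released, about 38 to 39 mm in from its start.
- **Magnifier and brush:** Neither was touched. The magnifier shows unmoved in the last scene picture. The brush looks unmoved, though the arm partly hid it from above at the end.
- **Limits:** The highest wrist reading I saw was about 6 N. Joint 5 sat right at its lower limit for a moment on the first approach; it read -1.041 against a stated -1.04. The controller held it there, so I changed the approach angle.

At hand-in the gripper was clear of everything, with the tool tip about 0.26 m above the worktop.

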